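# Clear the spent cartridges out of the bench-top water filter

## Task

The water filter on the bench has to be cleared of its spent cartridges: lift its cover off, put every cartridge that is inside into the lever-lid recycling bin, and seat the cover fully back down on its two pins. As you have only one hand, lay the ice pack on the bin's lever so that the lid stays up by itself until all the cartridges are in; afterwards lay the ice pack flat on the bench again so that the lid falls shut. Leave the lunch container, the sauce bottle and the chopstick holder where they stand.

Things in the scene. Friction and masses are not known exactly. Their poses are not given: they have to be found in the camera images.
- bin: Grey plastic recycling bin fixed to the bench, an open box 180 (x) x 200 (y) x 210 high, walls 4 mm, with a steel lid. Origin: centre of its underside; z up; its -x side is the front, with the lever, its +x rim carries the lid's hinge. It may stand on the left or the right of the bench, its front roughly towards the robot's side.
- lid (a joint): Angle of the bin's flat steel lid (186 x 208 x 4 mm): 0 shut on the rim, 1.52 rad fully up (it then stands upright on the rear rim, its upper edge about 400 mm above the bench). It is geared to the lever and falls shut softly, in about 2 s, when the lever is let go.
- lever (a joint): Angle of the bin's lever: 0 at rest (pad sloping up and outwards), 0.32 rad fully down (pad level), where the lid is fully up. It springs back when let go. About 3 N on the middle of the pad takes it fully down; the ice pack's own weight laid there holds it down.
- lever_pad (a point): Point about the middle of the upper face of the lever's black rubber pad (135 mm in the bin's x, 140 mm in its y, 8 mm thick), on its centre line, 75 mm from its outer and 60 mm from its inner edge. The lever's hinge lies 110 mm from here towards the bin, 75 mm above the bench. At rest this point is about 113 mm above the bench; fully down it is 79 mm above the bench, 192 mm from the bin's origin along the bin's -x, 102 mm clear of its front wall.
- housing: Water-filter housing fixed to the bench: white open-topped box 156 x 156 x 108 high, walls and floor 6 mm, on the other side of the bench from the bin. Origin: centre of its underside; z up. Inside, four sockets 56 mm square and 22 mm deep, centres at x = +-33, y = +-33 mm; some may be empty. Lugs at its x ends carry two upright steel pins at x = +-95, y = 0, 10 mm thick with tapered tips, rising 23 mm above the rim.
- cover: Loose aluminium cover plate of the filter, 226 (x) x 156 (y) x 5 mm, 0.32 kg, with two 15 mm holes at x = +-95, y = 0 for the pins. Origin: centre of its underside; seated, it lies on the housing's rim, origin 108 mm above the housing's origin, axes along the housing's (either way round). On top a black bar handle along y, 92 mm long, 14 mm wide, 14 mm high, its middle 36 mm above the plate's underside, 24 mm of free height under the bar between its two posts (68 mm apart).
- cartridge1: Spent filter cartridge, two to four of which are present, standing in a socket of the housing under the cover. White body 50 x 50 x 70 mm with a grey upright grip fin on top: 44 mm long in x, 16 mm wide in y, 30 mm high. Total height 100 mm, 0.14 kg. Origin: centre of its underside, z up through the fin. In its socket the origin is 6 mm above the housing's origin and the fin's top is 2 mm below the rim.
- cartridge2: Spent filter cartridge, two to four of which are present. Same as cartridge1.
- cartridge3: Spent filter cartridge, two to four of which are present. Same as cartridge1.
- cartridge4: Spent filter cartridge, two to four of which are present. Same as cartridge1.
- ice_pack: Blue hard-shell ice pack, 160 (x) x 90 (y) x 36 high, about 0.6 kg, narrowed to a 50 mm wide, 50 mm long waist in the middle, by which it can be gripped across y. Origin: centre of its underside. It starts flat on the bench between the bin and the filter.
- lunch_container: Round stainless steel lunch container, 134 mm across, 70 high; not to be disturbed. Origin: centre of its underside.
- sauce_bottle: Green plastic sauce bottle, 60 mm across, 190 high, empty and capped, easily tipped; not to be disturbed. Origin: centre of its underside.
- chopstick_holder: Bamboo chopstick holder with chopsticks, 80 mm across, 120 high (230 with the sticks); not to be disturbed. Origin: centre of its underside.

How it is judged:
By the outcome, as a careful person would: the job done as asked, in the order asked, and still so for the second after the job is handed in, with the robot touching nothing.
Of cartridge1, cartridge2, cartridge3, cartridge4 only 2 to 4 are there at a start; the rules pass over those that are not, and their reading is None.
At some moment in a run one of ice_pack may be knocked a few centimetres aside while the robot is not near it.
Once in a run the grip may slacken for a moment while it holds something.
It also fails if it takes over 210 s, if anything falls off the work surface, if the arm or the gripper's body presses on something with over 40 N, if the wrist force passes 120 N, or if a joint passes its speed limit or range.

## Robot

A 7-joint arm with a two-finger parallel gripper is mounted at the origin on the work surface. World frame = base frame: x ahead of the robot, y to its left, z up, the work surface at z = 0. Lengths are in m, angles in rad, forces in N, time in s.
With the tool pointing down it reaches from about 0.4 to 0.9 m from the base axis. Payload 5.6 kg.
Tool frame: the origin (TCP) lies on the front face of the gripper's body, between the roots of the fingers; the fingertips stand 88 mm ahead of it and the grasp point (between the pads) lies 69 mm ahead of it; z points along the fingers, x is the direction in which the jaws open and shut, and the axes are right-handed (so a half turn about z gives the same grasp; the last joint's range is limited). The gripper opens to 92 mm and grips with 3 to 60 N. Pads are 20 mm wide; open, the fingers measure 128 mm over their backs; the gripper's body (75 mm by 189 mm) begins 69 mm behind the grasp point.
Start: joints at [-1.24, 0.468, -0.012, 1.603, 0.006, 1.071, -0.056], TCP at [0.237, 0.605, 0.303] pointing down, gripper open.
Joint ranges: [-2.53, 2.53], [-0.31, 2.02], [-1.57, 1.55], [0.28, 2.44], [-1.29, 4.43], [0.15, 1.84], [-2.92, 2.92]. Speed limits (rad/s): [2.57, 2.57, 3.14, 3.14, 3.14, 3.14, 3.14].

## Interface

Orientations are given as a unit quaternion [x, y, z, w].
In Python, from cell import * gives the robot as it stands.
- The arm moves only by the tool arm_command, never from a script. Its argument "series" is a list of rows, each a list of 6 numbers: the shift along the world's x, y, z in units of 0.075 m (1.0 is 0.075 m), then the turn, a rotation vector about the world's x, y, z in units of pi/4 rad (1.0 is pi/4 rad). In form: [[dx, dy, dz, wx, wy, wz], ...]. A call has 1 to 8 rows; each row shifts and turns the commanded pose from where the row before left it; what a row does not reach is not made up. A row lasts 1/8 s, in which the tool goes at most 62.5 mm and 10.7 degrees, less where a joint would pass 70% of its speed; a pose out of reach is approached as far as the arm can. A call with a number of a shift or a turn outside -1 to 1 is refused whole. A call with a gripper value outside its range is refused whole. "fingers" is the finger opening in mm, from 0 to 91.9, set as the call begins (left out, the last holds). The fingers move at their own pace and stop on an object; "force" is the grip in N (left out, the last holds). Time passes only in rows, so rows that do not move let the fingers close. It gives the time, the measured TCP pose, the force and the opening at its end, in the units of the state.
- state(): the state, without advancing time (a new reading comes with each control period).
- read_camera(name): name is "side" or "top" or "wrist"; returns a dict with "frame" (420x560x3 uint8, blue, green, red), "camera_matrix" (3x3 intrinsics, pixels), "dist_coeffs" ([k1, k2, p1, p2, k3] as OpenCV has them; the pictures are not rectified), "R" (3x3) and "t" (3): a world point X has camera coordinates R X + t; the wrist camera has in their place "mount" (4x4, takes a point from camera to tool coordinates, whose origin is the TCP and whose axes are the tool frame's). Camera axes: x right, y down, z forward; pixel columns grow to the right and rows downward; lengths in m; the calibration is good to about 2 mm. A picture is of the moment at which its call begins: read the wrist's pose just before it. There is no depth.
- close_job(): hands the job in, once; it reports no verdict.
Trained networks look in the newest picture that a camera, given by its name, has taken for a name from the list of things; names that differ only in an ending like _2 or _b are one class to them, and where a whole thing is asked for, a point or a joint stands for the part that bears it (a point fixed in the world has none). Each returns a list of dicts, best first, with "confidence" (0 to 1); they miss things now and then, are a little off and sometimes report something else, mostly with a low value. They report only what shows in the picture. A call takes as long as a camera call.
- boxes_of(camera, target): "box" ([left, top, right, bottom] in pixels, round what is visible of it).
- outline_of(camera, target): "region" (420x560 bool, what is visible of it) and "box" ([left, top, right, bottom] in pixels, round what is visible of it).
The state is a dict: "time": time; "joint_positions": joint angles; "joint_velocities": joint speeds; "effort": joint torques, N m; "tcp_pos": TCP position; "orientation": TCP orientation; "wrist_force": force on the tool from outside, world axes, zero at the start; "ft_torque": the same for the moment, N m; "width": finger opening in m.
Only numpy, scipy, OpenCV 4.12 (cv2) and the standard library are available. Lean on these libraries where they do the work, as an engineer would, in place of code of your own. Each camera call takes 0.05 s, during which the arm holds its last target.

## Working session

There is one attempt and no reset: what is moved stays moved. The work goes in short steps, Python scripts to look and compute and a tool call to move; the robot and the scene stay as the last step left them, time stands still between calls to the robot, and variables do not carry over. Pictures are saved under pics/ and viewed, and the job is handed in when it is done.

Besides the shell and the picture viewer there is one more tool, called after "Request:" as name(argument=value, ...), one argument or row to a line, values as JSON. arm_command: Moves the arm, as the interface text tells. Its arguments: {"type":"object","properties":{"series":{"type":"array","items":{"type":"array","items":{"type":"number","minimum":-1,"maximum":1}}},"fingers":{"type":"number"},"force":{"type":"number"}},"required":["series"]}

```bash
ls; mkdir -p pics; cat > h.py <<'E'
from cell import *
import numpy as np, cv2
def cam(n,save=None):
    s=state(); c=read_camera(n)
    if save: cv2.imwrite('pics/'+save,c['frame'])
    K=np.array(c['camera_matrix']);D=np.array(c['dist_coeffs'])
    if n=='wrist':
        from scipy.spatial.transform import Rotation as Ro
        M=np.array(c['mount']);T=np.eye(4);T[:3,:3]=Ro.from_quat(s['orientation']).as_matrix();T[:3,3]=s['tcp_pos']
        W=T@M; R=W[:3,:3].T; t=-R@W[:3,3]
    else: R=np.array(c['R']);t=np.array(c['t']).ravel()
    return dict(K=K,D=D,R=R,t=t,frame=c['frame'])
def px2w(c,uv,z):
    uv=np.array(uv,float).reshape(-1,1,2)
    p=cv2.undistortPoints(uv,c['K'],c['D']).reshape(-1,2)
    d=np.c_[p,np.ones(len(p))]@c['R']; o=-c['R'].T@c['t']
    return o+d*((z-o[2])/d[:,2])[:,None]
def w2px(c,X):
    r,_=cv2.Rodrigues(c['R']); return cv2.projectPoints(np.array(X,float).reshape(-1,1,3),r,c['t'],c['K'],c['D'])[0].reshape(-1,2)
E
python3 - <<'E'
from h import *
print(state())
for n in ['side','top','wrist']:
    c=cam(n,n+'0.png'); print(n,'pos',-c['R'].T@c['t'],'fwd',c['R'][2])
    for t in ['bin','lid','lever_pad','housing','cover','ice_pack','lunch_container','sauce_bottle','chopstick_holder']:
        print(t,[(np.round(b['box']),round(b['confidence'],2)) for b in boxes_of(n,t)[:2]])
E
```

```text
pics
{'time': 0.0, 'joint_positions': array([-1.2399958 ,  0.46838067, -0.0115825 ,  1.60364481,  0.00602373,
        1.07142168, -0.05631517]), 'joint_velocities': array([ 0.00184561, -0.00144285,  0.00011467, -0.00225193, -0.0031284 ,
       -0.00013206, -0.00032037]), 'effort': array([ 5.59453892e-04, -5.20563519e+01, -1.20001385e-02, -2.43756294e+01,
       -5.65089157e-02,  1.72035891e-02,  1.99014935e-04]), 'tcp_pos': array([0.2372608 , 0.60467208, 0.30172919]), 'orientation': array([ 8.26206653e-01,  5.63366433e-01, -7.05319991e-04,  5.75634979e-04]), 'wrist_force': array([ 0.4048893 , -0.32918009,  0.45120719]), 'ft_torque': array([-0.04218544,  0.02209566,  0.01106952]), 'width': 0.09200385406852207}
side pos [1.02535747 0.06523466 1.53153506] fwd [-0.30307725 -0.03419507 -0.95235229]
bin [(array([339., 123., 422., 246.]), 0.65)]
lid [(array([344., 160., 425., 235.]), 0.88)]
lever_pad [(array([361., 123., 408., 168.]), 0.65)]
housing [(array([153., 165., 215., 250.]), 0.72), (array([356., 124., 406., 164.]), 0.43)]
cover [(array([139., 152., 214., 234.]), 0.96)]
ice_pack [(a
[... 419 characters left out ...]
7., 178., 373., 240.]), 0.75)]
cover [(array([330., 180., 383., 250.]), 0.86), (array([165., 236., 209., 286.]), 0.58)]
ice_pack [(array([256., 221., 293., 264.]), 0.61)]
lunch_container [(array([125., 194., 158., 232.]), 0.66)]
sauce_bottle [(array([403., 215., 427., 233.]), 0.77), (array([156., 177., 225., 285.]), 0.33)]
chopstick_holder [(array([266., 149., 286., 174.]), 0.88)]
wrist pos [0.1673321  0.63191948 0.38428187] fwd [ 0.24937864 -0.09779003 -0.96345597]
bin [(array([142., 366., 228., 388.]), 0.58)]
lid []
lever_pad []
housing [(array([262., 358., 336., 387.]), 0.47)]
cover []
ice_pack []
lunch_container [(array([261., 359., 337., 385.]), 0.6)]
sauce_bottle []
chopstick_holder []
```

View images.

```bash
python3 - <<'E'
from h import *
for n,(a,b,c_,d) in {'side':(100,320,60,500),'top':(130,300,90,450)}.items():
    im=cv2.imread(f'pics/{n}0.png')[a:b,c_:d]; s=800/im.shape[1]
    cv2.imwrite(f'pics/{n}0z.png',cv2.resize(im,None,fx=s,fy=s,interpolation=cv2.INTER_CUBIC)); print(s)
E
```

```text
1.8181818181818181
2.2222222222222223
```

View pics/side0z.png

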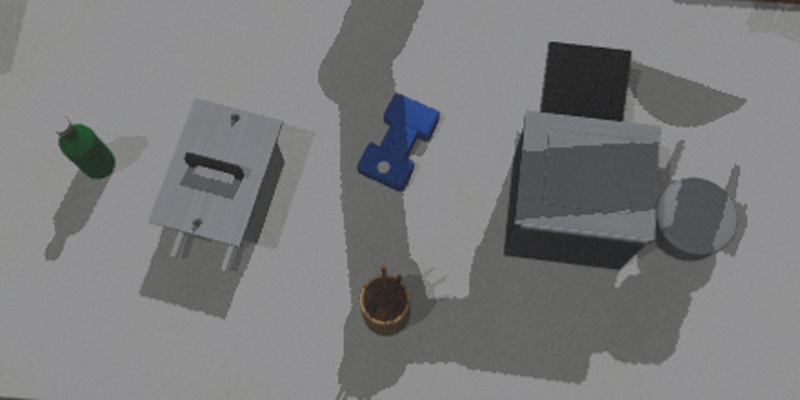

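View pics/top0z.png

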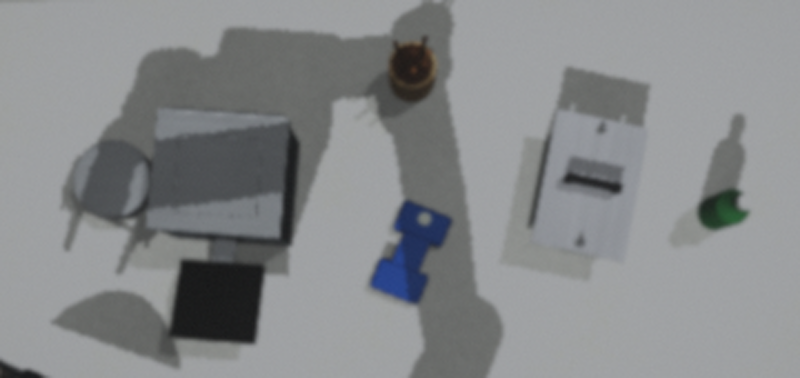

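View pics/wrist0.png

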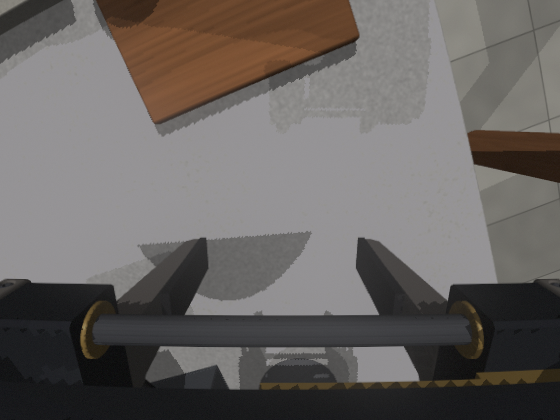

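```bash
python3 - <<'E'
from h import *
T=cam('top');S=cam('side')
def tp(l): return np.array(l)/2.2222+[90,130]
def sp(l): return np.array(l)/1.81818+[60,100]
np.set_printoptions(precision=3,suppress=True)
print('cover corners top',px2w(T,tp([(553,108),(648,127),(627,262),(530,243)]),.113))
print('cover corners side',px2w(S,sp([(196,99),(285,121),(240,245),(150,222)]),.113))
print('pins',px2w(T,tp([(602,128),(580,240)]),.125),px2w(S,sp([(235,119),(197,223)]),.125))
print('handle',px2w(T,tp([(563,180),(621,188)]),.144),px2w(S,sp([(187,158),(242,175)]),.144))
print('lid corners',px2w(T,tp([(158,107),(290,122),(281,238),(147,229)]),.214),px2w(S,sp([(526,112),(661,126),(656,242),(516,225)]),.214))
print('pad outer edge',px2w(T,tp([(171,334),(255,342)]),.136),px2w(S,sp([(550,42),(631,50)]),.136))
for n,c in (('top',T),('side',S)):
    for t,z in (('ice_pack',.036),('ice_pack',.018),('lunch_container',.035),('chopstick_holder',.1),('sauce_bottle',.1),('cover',.113)):
        o=outline_of(n,t)
        if o:
            m=o[0]['region'].astype(np.uint8); ct=max(cv2.findContours(m,0,2)[0],key=cv2.contourArea).reshape(-1,2)
            w=px2w(c,ct,z)[:,:2].astype(np.float32); r=cv2.minAreaRect(w); print(n,t,z,round(o[0]['confidence'],2),np.round(r[0],3),np.round(r[1],3),round(r[2],1))
E
```

```text
cover corners top [[ 0.691 -0.23   0.113]
 [ 0.664 -0.389  0.113]
 [ 0.439 -0.353  0.113]
 [ 0.467 -0.194  0.113]]
cover corners side [[ 0.443 -0.345  0.113]
 [ 0.47  -0.191  0.113]
 [ 0.689 -0.235  0.113]
 [ 0.663 -0.385  0.113]]
pins [[ 0.657 -0.309  0.125]
 [ 0.473 -0.274  0.125]] [[ 0.478 -0.272  0.125]
 [ 0.661 -0.306  0.125]]
handle [[ 0.567 -0.242  0.144]
 [ 0.556 -0.337  0.144]] [[ 0.56  -0.335  0.144]
 [ 0.581 -0.242  0.144]]
lid corners [[0.655 0.399 0.214]
 [0.636 0.191 0.214]
 [0.456 0.197 0.214]
 [0.464 0.405 0.214]] [[0.461 0.2   0.214]
 [0.467 0.409 0.214]
 [0.653 0.402 0.214]
 [0.645 0.194 0.214]]
pad outer edge [[0.304 0.376 0.136]
 [0.296 0.241 0.136]] [[0.297 0.242 0.136]
 [0.3   0.379 0.136]]
top ice_pack 0.036 0.69 [ 0.453 -0.001] [0.09  0.163] 69.6
top ice_pack 0.018 0.69 [ 0.454 -0.001] [0.091 0.164] 69.6
top lunch_container 0.035 0.61 [0.562 0.516] [0.135 0.134] 1.8
top chopstick_holder 0.1 0.76 [0.753 0.004] [0.106 0.078] 1.8
top sauce_bottle 0.1 0.69 [ 0.533 -0.521] [0.055 0.096] 19.3
top cover 0.113 0.62 [ 0.564 -0.291] [0.155 0.233] 79.7
side ice_pack 0.036 0.8 [ 0.457 -0.002] [0.095 0.17 ] 69.0
side ice_pack 0.018 0.8 [ 0.45  -0.003] [0.096 0.172] 69.0
side lunch_container 0.035 0.62 [0.555 0.514] [0.145 0.137] 0.3
side chopstick_holder 0.1 0.75 [0.76  0.003] [0.093 0.075] 5.0
side sauce_bottle 0.1 0.87 [ 0.54  -0.528] [0.136 0.052] 53.1
side cover 0.113 0.7 [ 0.565 -0.292] [0.162 0.227] 79.5
```

Request:
arm_command(
  series=[
    [0.2, -0.6, 0.1, 0, 0, 0],
    [0.2, -0.6, 0.1, 0, 0, 0],
    [0.2, -0.6, 0.1, 0, 0, 0],
    [0.2, -0.6, 0.1, 0, 0, 0],
    [0.2, -0.6, 0.1, 0, 0, 0],
    [0.2, -0.6, 0.1, 0, 0, 0],
    [0.2, -0.6, 0, 0, 0, 0],
    [0.2, -0.6, 0, 0, 0, 0],
  ],
  fingers=91,
  force=40,
)

```text
time: 3.2
tcp_pos: [0.3578, 0.2436, 0.3481]
orientation: [0.826, 0.563, 0.001, -0.0]
wrist_force: [0.2, 0.2, 0.5]
width: 0.0911
```

Request:
arm_command(
  series=[
    [0.25, -0.6, 0, 0, 0, 0],
    [0.25, -0.6, 0, 0, 0, 0],
    [0.25, -0.6, 0, 0, 0, 0],
    [0.25, -0.6, 0, 0, 0, 0],
    [0.25, -0.6, 0, 0, 0, 0],
    [0, 0, 0, 0, 0, 0],
    [0, 0, 0, 0, 0, 0],
  ],
)

```text
time: 4.08
tcp_pos: [0.4509, 0.0207, 0.3477]
orientation: [0.826, 0.564, 0.0, -0.0]
wrist_force: [0.2, 0.3, 0.2]
width: 0.0913
```

```bash
cat >> h.py <<'E'
np.set_printoptions(precision=4,suppress=True)
from scipy.spatial.transform import Rotation as Ro
def st():
    s=state(); M=Ro.from_quat(s['orientation']).as_matrix()
    print('t',round(s['time'],2),'tcp',s['tcp_pos'],'jaw deg',round(np.degrees(np.arctan2(M[1,0],M[0,0])),2),'zax',M[:,2],'w',round(s['width'],4),'F',s['wrist_force'],'q',s['joint_positions'])
def rect(n,t,z,c):
    for o in outline_of(n,t)[:1]:
        m=o['region'].astype(np.uint8); ct=max(cv2.findContours(m,0,2)[0],key=cv2.contourArea).reshape(-1,2)
        r=cv2.minAreaRect(px2w(c,ct,z)[:,:2].astype(np.float32)); print(n,t,round(o['confidence'],2),o['box'],np.round(r[0],4),np.round(r[1],3),round(r[2],1))
E
python3 - <<'E'
from h import *
st(); c=cam('wrist','w1.png'); rect('wrist','ice_pack',.036,c)
E
```

```text
t 4.08 tcp [0.4509 0.0207 0.3477] jaw deg 68.6 zax [-0.0002  0.0004 -1.    ] w 0.0913 F [0.2225 0.3413 0.1885] q [-0.529   0.0627  0.4324  2.0377 -0.0308  1.0473  1.1153]
wrist ice_pack 0.96 [230.5, 128.6, 301.1, 245.2] [ 0.4518 -0.0018] [0.09  0.158] 69.6
```

View pics/w1.png

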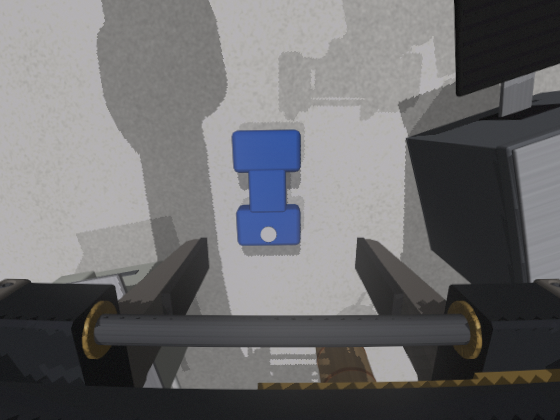

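Request:
arm_command(
  series=[
    [0.01, -0.3, -0.5, 0, 0, 0.02],
    [0, 0, -0.6, 0, 0, 0],
    [0, 0, -0.6, 0, 0, 0],
    [0, 0, -0.6, 0, 0, 0],
    [0, 0, -0.5, 0, 0, 0],
    [0, 0, -0.4, 0, 0, 0],
    [0, 0, -0.17, 0, 0, 0],
    [0, 0, 0, 0, 0, 0],
  ],
)

```text
time: 5.18
tcp_pos: [0.4517, -0.0018, 0.0947]
orientation: [0.821, 0.57, -0.0, -0.0]
wrist_force: [0.4, 0.1, -0.3]
width: 0.0912
```

Request:
arm_command(
  series=[
    [0, 0, 0, 0, 0, 0],
    [0, 0, 0, 0, 0, 0],
    [0, 0, 0, 0, 0, 0],
    [0, 0, 0, 0, 0, 0],
    [0, 0, 0, 0, 0, 0],
  ],
  fingers=30,
)

```text
time: 5.8
tcp_pos: [0.4522, -0.002, 0.0953]
orientation: [0.822, 0.57, 0.0, -0.0]
wrist_force: [-0.6, 1.6, 4.5]
width: 0.0498
```

```bash
python3 -c "
from h import *
st()"
```

```text
t 5.8 tcp [ 0.4522 -0.002   0.0953] jaw deg 69.49 zax [ 0.0008  0.0006 -1.    ] w 0.0498 F [-0.5707  1.5904  4.5345] q [-0.334   0.5109  0.3158  2.2183 -0.3521  0.4576  1.4748]
```

Request:
arm_command(
  series=[
    [0, 0, 0.2, 0, 0, 0],
    [0, 0, 0.4, 0, 0, 0],
    [0, 0, 0.6, 0, 0, 0],
    [-0.2, 0, 0.6, 0, 0, 0.1],
    [-0.3, 0.2, 0.6, 0, 0, 0.1],
    [-0.3, 0.4, 0.3, 0, 0, 0.1],
    [-0.3, 0.5, 0, 0, 0, 0.1],
    [-0.2, 0.5, 0, 0, 0, 0],
  ],
)

```text
time: 6.8
tcp_pos: [0.3523, 0.1177, 0.2976]
orientation: [0.723, 0.691, -0.0, -0.0]
wrist_force: [0.7, -0.2, -7.8]
width: 0.05
```

Request:
arm_command(
  series=[
    [0, 0.5, 0, 0, 0, 0],
    [0, 0.5, 0, 0, 0, 0],
    [0, 0.5, 0, 0, 0, 0],
    [0, 0.5, 0, 0, 0, 0],
    [0, 0.5, 0, 0, 0, 0],
    [0, 0, 0, 0, 0, 0],
    [0, 0, 0, 0, 0, 0],
  ],
)

```text
time: 7.68
tcp_pos: [0.3539, 0.3037, 0.2969]
orientation: [0.723, 0.691, -0.001, 0.0]
wrist_force: [0.3, -0.3, -6.3]
width: 0.0496
```

```bash
python3 - <<'E'
from h import *
st(); c=cam('wrist','w2.png'); t=cam('top','t2.png'); cv2.imwrite('pics/t2z.png',cv2.resize(t['frame'][140:330,80:340],None,fx=3,fy=3,interpolation=2))
for n,cc in (('wrist',c),('top',t)):
  for k in ['lever_pad','lid','ice_pack']: rect(n,k,{'lever_pad':.12,'lid':.214,'ice_pack':.24}[k],cc)
E
```

```text
t 7.67 tcp [0.3539 0.3037 0.2969] jaw deg 87.45 zax [-0.0013 -0.0025 -1.    ] w 0.0496 F [ 0.3348 -0.2518 -6.309 ] q [-0.91    0.1609  0.1423  2.0495 -0.0271  0.9356  0.7729]
wrist lever_pad 0.83 [213.4, 228.2, 359.8, 252.8] [0.3818 0.3588] [0.027 0.026] 81.0
wrist ice_pack 0.69 [188.9, 115.8, 375.5, 382.8] [0.3255 0.3041] [0.084 0.1  ] 87.5
top lever_pad 0.66 [183.0, 237.1, 210.1, 285.2] [0.3072 0.2608] [0.032 0.036] 2.0
top lid 0.77 [155.8, 179.3, 220.5, 238.2] [0.5518 0.3026] [0.211 0.187] 87.6
top ice_pack 0.84 [172.3, 244.4, 200.5, 280.5] [0.4099 0.2965] [0.05  0.091] 1.8
```

View pics/w2.png

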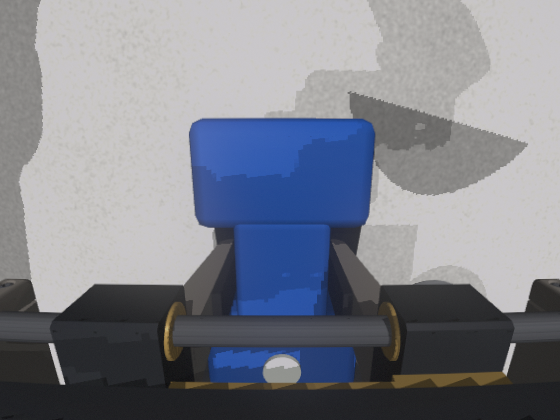

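View pics/t2z.png

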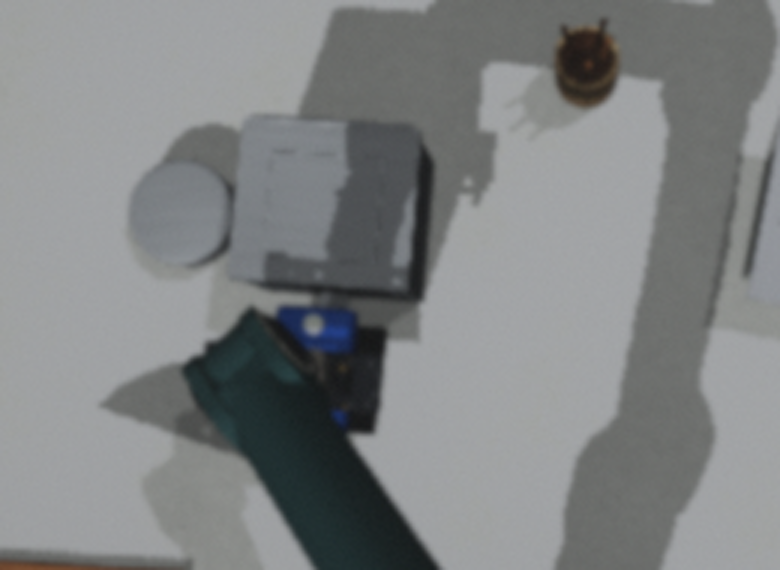

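Request:
arm_command(
  series=[
    [0, 0.06, -0.3, 0, 0, 0],
    [0, 0, -0.3, 0, 0, 0],
    [0, 0, -0.25, 0, 0, 0],
    [0, 0, -0.2, 0, 0, 0],
    [0, 0, -0.2, 0, 0, 0],
    [0, 0, -0.2, 0, 0, 0],
    [0, 0, -0.1, 0, 0, 0],
    [0, 0, 0, 0, 0, 0],
  ],
)

```text
time: 9.07
tcp_pos: [0.3546, 0.3093, 0.1805]
orientation: [0.723, 0.691, -0.0, 0.0]
wrist_force: [-0.5, -1.0, -5.6]
width: 0.0498
```

```bash
python3 - <<'E'
from h import *
st(); t=cam('side','s3.png'); cv2.imwrite('pics/s3z.png',cv2.resize(t['frame'][60:300,260:500],None,fx=2.4,fy=2.4,interpolation=2))
E
```

```text
t 9.07 tcp [0.3546 0.3093 0.1805] jaw deg 87.48 zax [-0.0001 -0.001  -1.    ] w 0.0498 F [-0.4963 -1.0229 -5.6271] q [-0.8947  0.3493  0.1244  2.1352 -0.0682  0.6615  0.8028]
```

View pics/s3z.png

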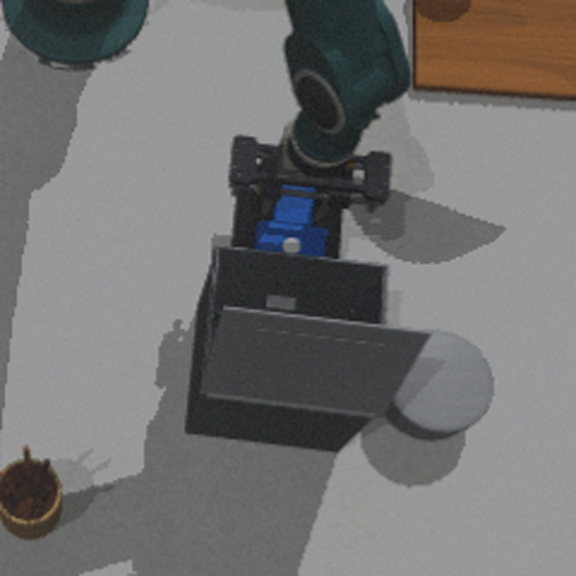

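Request:
arm_command(
  series=[
    [0, 0, -0.04, 0, 0, 0],
    [0, 0, -0.04, 0, 0, 0],
    [0, 0, 0, 0, 0, 0],
    [0, 0, 0, 0, 0, 0],
  ],
)

```text
time: 9.62
tcp_pos: [0.3545, 0.3096, 0.1753]
orientation: [0.723, 0.691, 0.0, 0.0]
wrist_force: [0.7, -0.5, -5.8]
width: 0.0497
```

```bash
python3 - <<'E'
from h import *
st()
E
```

```text
t 9.62 tcp [0.3545 0.3096 0.1753] jaw deg 87.48 zax [ 0.0003  0.0002 -1.    ] w 0.0497 F [ 0.6708 -0.4558 -5.8168] q [-0.8935  0.3588  0.1226  2.1382 -0.0711  0.648   0.8049]
```

Request:
arm_command(
  series=[
    [0, 0, -0.03, 0, 0, 0],
    [0, 0, 0, 0, 0, 0],
    [0, 0, 0, 0, 0, 0],
  ],
)

```text
time: 10.0
tcp_pos: [0.3545, 0.3098, 0.1741]
orientation: [0.722, 0.691, 0.0, -0.0]
wrist_force: [-3.8, -2.7, 7.2]
width: 0.0494
```

```bash
python3 - <<'E'
from h import *
for i in range(3): st(); t=cam('side')
w=cam('wrist','w4.png')
cv2.imwrite('pics/s4z.png',cv2.resize(t['frame'][100:200,330:450],None,fx=5,fy=5,interpolation=2))
E
```

```text
t 10.0 tcp [0.3545 0.3098 0.1741] jaw deg 87.49 zax [ 0.0003  0.0006 -1.    ] w 0.0494 F [-3.7688 -2.7238  7.2282] q [-0.8929  0.3609  0.122   2.1387 -0.072   0.6451  0.8057]
t 10.05 tcp [0.3545 0.3098 0.1741] jaw deg 87.49 zax [ 0.0003  0.0006 -1.    ] w 0.0498 F [-3.9399 -3.4783  7.4814] q [-0.893   0.3609  0.122   2.1387 -0.0719  0.645   0.8057]
t 10.1 tcp [0.3545 0.3097 0.1741] jaw deg 87.49 zax [ 0.0003  0.0006 -1.    ] w 0.0493 F [-3.7471 -3.9661  6.839 ] q [-0.893   0.3609  0.122   2.1388 -0.072   0.645   0.8057]
```

View pics/s4z.png

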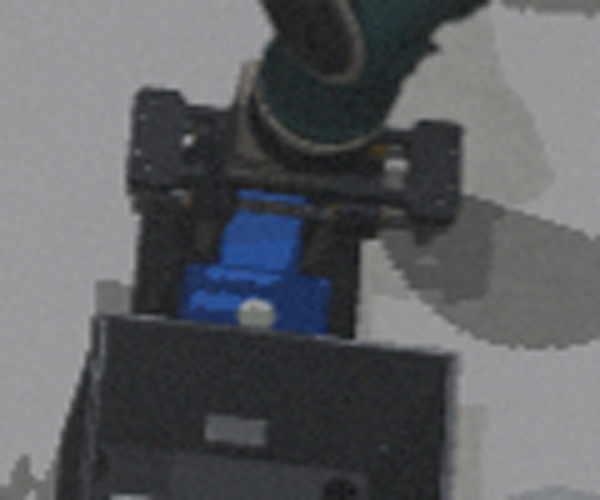

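View pics/w4.png

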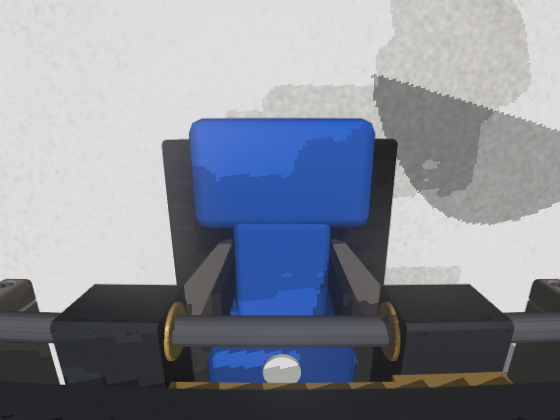

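Request:
arm_command(
  series=[
    [0, 0, 0.02, 0, 0, 0],
    [0, 0, 0, 0, 0, 0],
    [0, 0, 0, 0, 0, 0],
    [0, 0, 0, 0, 0, 0],
  ],
  fingers=72,
)

```text
time: 10.7
tcp_pos: [0.3545, 0.3097, 0.1744]
orientation: [0.722, 0.691, 0.0, 0.0]
wrist_force: [1.0, 0.3, -1.0]
width: 0.072
```

Request:
arm_command(
  series=[
    [0, 0, 0.1, 0, 0, 0],
    [0, 0, 0.3, 0, 0, 0],
    [0, 0, 0.5, 0, 0, 0],
    [0, 0, 0.6, 0, 0, 0],
    [0, 0, 0.6, 0, 0, 0],
    [0, 0, 0.4, 0, 0, 0],
    [0, 0, 0, 0, 0, 0],
  ],
)

```text
time: 11.58
tcp_pos: [0.3551, 0.3102, 0.3646]
orientation: [0.723, 0.691, 0.003, -0.0]
wrist_force: [-0.1, -0.5, -0.9]
width: 0.0716
```

```bash
python3 - <<'E'
from h import *
st(); w=cam('wrist','w5.png'); t=cam('side','s5.png'); cv2.imwrite('pics/s5z.png',cv2.resize(t['frame'][60:300,260:500],None,fx=2.4,fy=2.4,interpolation=2))
rect('wrist','ice_pack',.115,w);rect('side','ice_pack',.115,t)
rect('wrist','lever_pad',.079,w)
E
```

```text
t 11.57 tcp [0.3551 0.3102 0.3646] jaw deg 87.47 zax [ 0.0037  0.0043 -1.    ] w 0.0716 F [-0.0978 -0.4727 -0.883 ] q [-0.9246  0.0895  0.1452  1.9625 -0.0151  1.085   0.7537]
wrist ice_pack 0.65 [239.9, 120.1, 323.3, 256.7] [0.3542 0.3087] [0.088 0.156] 87.3
side ice_pack 0.87 [363.6, 124.6, 399.8, 167.2] [0.3503 0.305 ] [0.09  0.143] 87.4
wrist lever_pad 0.92 [223.2, 131.3, 339.5, 264.9] [0.3523 0.2595] [0.044 0.134] 87.0
```

View pics/w5.png

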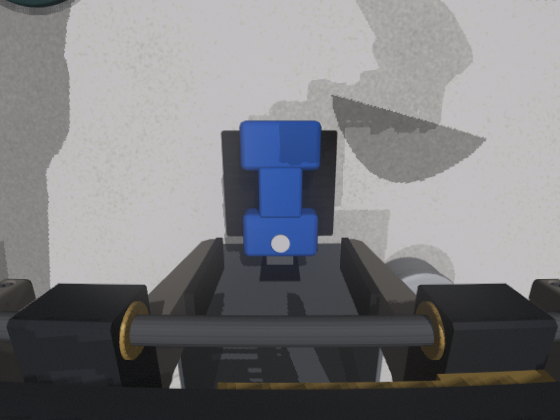

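View pics/s5z.png

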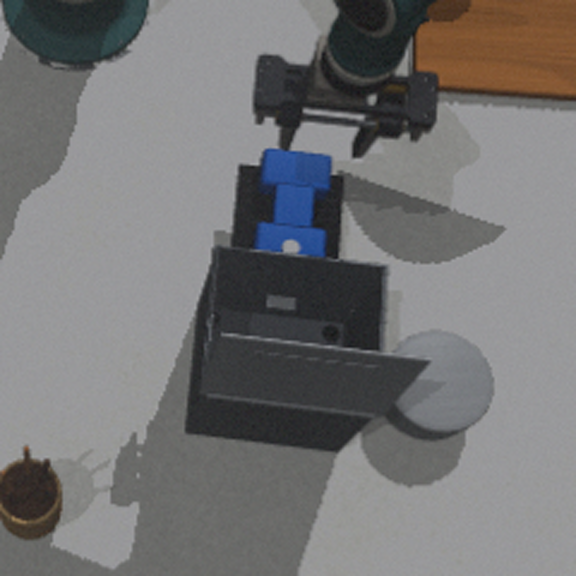

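Request:
arm_command(
  series=[
    [0.2, -0.6, 0, 0, 0, -0.18],
    [0.2, -0.6, 0, 0, 0, -0.18],
    [0.2, -0.6, 0, 0, 0, -0.18],
    [0.2, -0.6, 0, 0, 0, -0.18],
    [0.2, -0.6, 0, 0, 0, -0.18],
    [0.2, -0.6, 0, 0, 0, -0.18],
    [0.2, -0.6, 0, 0, 0, -0.18],
    [0.2, -0.6, 0, 0, 0, -0.18],
  ],
  fingers=60,
)

```text
time: 12.82
tcp_pos: [0.4743, -0.0518, 0.3611]
orientation: [0.981, 0.194, -0.001, 0.0]
wrist_force: [0.5, -0.3, -0.8]
width: 0.0596
```

Request:
arm_command(
  series=[
    [0.2, -0.6, 0, 0, 0, -0.18],
    [0.2, -0.6, 0, 0, 0, -0.18],
    [0.2, -0.6, 0, 0, 0, -0.18],
    [0.2, -0.6, 0, 0, 0, -0.18],
    [0.2, -0.6, 0, 0, 0, 0],
    [0.2, 0, 0, 0, 0, 0],
    [0, 0, 0, 0, 0, 0],
    [0, 0, 0, 0, 0, 0],
  ],
)

```text
time: 13.82
tcp_pos: [0.5642, -0.2739, 0.3613]
orientation: [0.996, -0.084, -0.001, -0.0]
wrist_force: [-0.9, -0.7, 0.5]
width: 0.0602
```

```bash
python3 - <<'E'
from h import *
st(); w=cam('wrist','w6.png'); rect('wrist','cover',.113,w)
E
```

```text
t 13.82 tcp [ 0.5642 -0.2739  0.3613] jaw deg -9.62 zax [-0.0013  0.001  -1.    ] w 0.0602 F [-0.869  -0.7461  0.5436] q [-0.1408  0.4395  0.7416  1.6348 -0.3147  1.1924  0.5036]
wrist cover 0.72 [183.0, 137.7, 387.9, 274.1] [ 0.5652 -0.2923] [0.158 0.227] 79.2
```

View pics/w6.png

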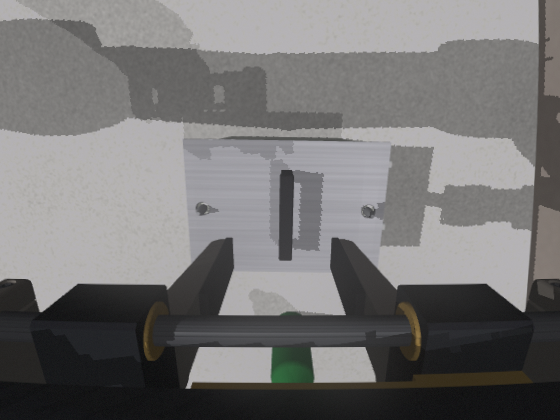

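```bash
python3 - <<'E'
from h import *
im=cv2.imread('pics/w6.png'); cv2.imwrite('pics/w6z.png',cv2.resize(im[130:280,170:400],None,fx=3.4,fy=3.4,interpolation=2))
E
```

```text
(no output)
```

View pics/w6z.png

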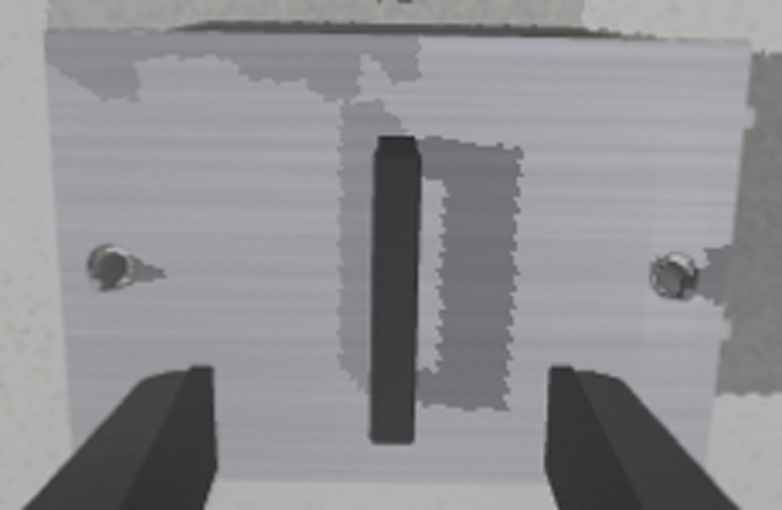

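```bash
python3 - <<'E'
from h import *
c=cam('wrist')
f=lambda l:np.array(l,float)/3.4+[170,130]
def rp(a,n):
    d=a[1]-a[0]; print(n,a[:,:2],'mid',a.mean(0)[:2],'ang',np.degrees(np.arctan2(d[1],d[0])),'len',np.linalg.norm(d))
rp(px2w(c,f([(112,268),(675,277)]),.129),'pintips')
rp(px2w(c,f([(397,157),(392,441)]),.151),'handle top')
h=f([(105,266),(677,275)]); rp(px2w(c,h,.113),'holes')
cs=px2w(c,f([(46,31),(750,40),(713,488),(77,480)]),.113); print(cs[:,:2],cs.mean(0))
E
```

```text
pintips [[ 0.4776 -0.2727]
 [ 0.6554 -0.306 ]] mid [ 0.5665 -0.2893] ang -10.593922017366209 len 0.18095408209838348
handle top [[ 0.5738 -0.2491]
 [ 0.5577 -0.337 ]] mid [ 0.5658 -0.293 ] ang -100.39477668720829 len 0.08944998220706848
holes [[ 0.4703 -0.2753]
 [ 0.6602 -0.3108]] mid [ 0.5652 -0.293 ] ang -10.578363001098117 len 0.19311007439578892
[[ 0.47   -0.1966]
 [ 0.6906 -0.2369]
 [ 0.666  -0.3927]
 [ 0.4411 -0.3512]] [ 0.5669 -0.2943  0.113 ]
```

Request:
arm_command(
  series=[
    [0.02, -0.25, -0.2, 0, 0, -0.02],
    [0, 0, -0.4, 0, 0, 0],
    [0, 0, -0.4, 0, 0, 0],
    [0, 0, -0.4, 0, 0, 0],
    [0, 0, -0.3, 0, 0, 0],
    [0, 0, -0.2, 0, 0, 0],
    [0, 0, -0.08, 0, 0, 0],
    [0, 0, 0, 0, 0, 0],
  ],
)

```text
time: 14.98
tcp_pos: [0.566, -0.2942, 0.2138]
orientation: [0.996, -0.092, 0.0, 0.0]
wrist_force: [-0.2, 0.6, 0.4]
width: 0.0602
```

```bash
python3 - <<'E'
from h import *
st(); w=cam('wrist','w7.png')
E
```

```text
t 14.97 tcp [ 0.566  -0.2942  0.2138] jaw deg -10.61 zax [ 0.0004 -0.0002 -1.    ] w 0.0602 F [-0.2061  0.5638  0.3513] q [-0.042   0.6149  0.659   1.7393 -0.4515  0.9435  0.6139]
```

View pics/w7.png

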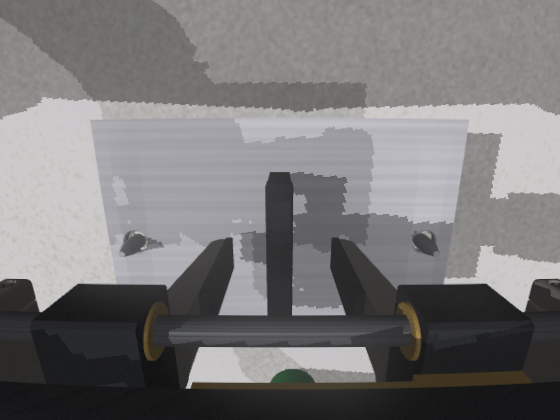

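Request:
arm_command(
  series=[
    [0, 0, 0, 0, 0, 0],
    [0, 0, 0, 0, 0, 0],
    [0, 0, 0, 0, 0, 0],
    [0, 0, 0, 0, 0, 0],
    [0, 0, 0, 0, 0, 0],
  ],
  fingers=5,
  force=50,
)

```text
time: 15.65
tcp_pos: [0.5657, -0.2941, 0.2134]
orientation: [0.996, -0.093, -0.0, -0.0]
wrist_force: [-0.4, 0.5, 0.4]
width: 0.0135
```

```bash
python3 - <<'E'
from h import *
st(); w=cam('wrist','w8.png')
E
```

```text
t 15.65 tcp [ 0.5657 -0.2941  0.2134] jaw deg -10.62 zax [-0.0005  0.0002 -1.    ] w 0.0135 F [-0.3702  0.5163  0.4422] q [-0.0418  0.6152  0.6589  1.7397 -0.4514  0.9437  0.614 ]
```

Request:
arm_command(
  series=[
    [0, 0, 0.1, 0, 0, 0],
    [0, 0, 0.15, 0, 0, 0],
    [0, 0, 0.2, 0, 0, 0],
    [0, 0, 0.2, 0, 0, 0],
    [0, 0, 0.25, 0, 0, 0],
    [0, 0, 0.3, 0, 0, 0],
    [0, 0, 0.3, 0, 0, 0],
    [0, 0, 0, 0, 0, 0],
  ],
)

```text
time: 16.7
tcp_pos: [0.5665, -0.2948, 0.3285]
orientation: [0.996, -0.093, 0.002, 0.001]
wrist_force: [0.4, -0.2, -3.6]
width: 0.0135
```

```bash
python3 - <<'E'
from h import *
st(); w=cam('wrist','w9.png'); s=cam('side','s9.png'); cv2.imwrite('pics/s9z.png',cv2.resize(s['frame'][100:320,60:500],None,fx=1.8,fy=1.8,interpolation=2))
E
```

```text
t 16.7 tcp [ 0.5665 -0.2948  0.3285] jaw deg -10.62 zax [ 0.0043 -0.0016 -1.    ] w 0.0135 F [ 0.3797 -0.1724 -3.6461] q [-0.0955  0.49    0.7316  1.6461 -0.3548  1.138   0.5418]
```

View pics/s9z.png

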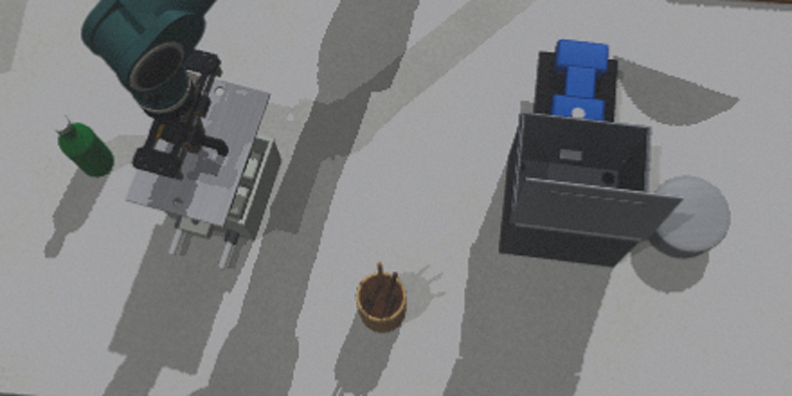

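View pics/w9.png

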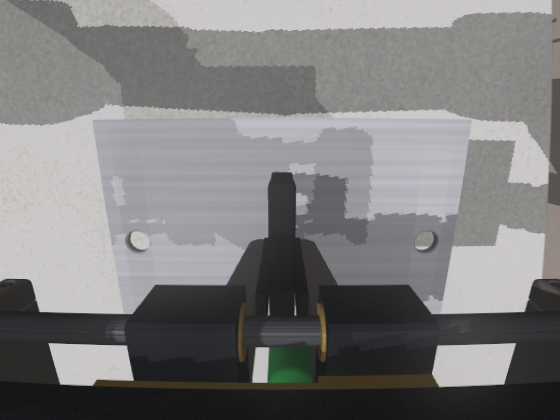

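Request:
arm_command(
  series=[
    [-0.1, 0.4, 0, 0, 0, 0],
    [-0.15, 0.6, 0, 0, 0, 0],
    [-0.15, 0.6, 0, 0, 0, 0],
    [-0.15, 0.6, 0, 0, 0, 0],
    [-0.15, 0.6, 0, 0, 0, 0],
    [-0.18, 0.6, 0, 0, 0, 0],
    [0, 0.26, 0, 0, 0, 0],
    [0, 0, 0, 0, 0, 0],
  ],
)

```text
time: 17.8
tcp_pos: [0.4994, -0.018, 0.3252]
orientation: [0.996, -0.091, -0.001, 0.0]
wrist_force: [0.5, -0.2, -3.2]
width: 0.0134
```

Request:
arm_command(
  series=[
    [0, 0, -0.3, 0, 0, 0],
    [0, 0, -0.5, 0, 0, 0],
    [0, 0, -0.5, 0, 0, 0],
    [0, 0, -0.5, 0, 0, 0],
    [0, 0, -0.5, 0, 0, 0],
    [0, 0, -0.3, 0, 0, 0],
    [0, 0, -0.2, 0, 0, 0],
    [0, 0, 0, 0, 0, 0],
  ],
)

```text
time: 18.8
tcp_pos: [0.4995, -0.0207, 0.1152]
orientation: [0.996, -0.093, -0.001, 0.001]
wrist_force: [0.8, -0.2, -2.6]
width: 0.0136
```

```bash
python3 - <<'E'
from h import *
st()
E
```

```text
t 18.8 tcp [ 0.4995 -0.0207  0.1152] jaw deg -10.7 zax [-0.0018 -0.0009 -1.    ] w 0.0136 F [ 0.7707 -0.1869 -2.5536] q [-0.4463  0.5561  0.5211  2.113  -0.4883  0.5922  0.2364]
```

Lower the last centimetre gently until contact.

Request:
arm_command(
  series=[
    [0, 0, -0.06, 0, 0, 0],
    [0, 0, -0.04, 0, 0, 0],
    [0, 0, -0.02, 0, 0, 0],
    [0, 0, 0, 0, 0, 0],
    [0, 0, 0, 0, 0, 0],
  ],
)

```text
time: 19.42
tcp_pos: [0.5, -0.0196, 0.1071]
orientation: [0.996, -0.093, 0.0, -0.0]
wrist_force: [-0.4, -0.5, -3.5]
width: 0.0132
```

```bash
python3 - <<'E'
from h import *
st()
E
```

```text
t 19.43 tcp [ 0.5    -0.0196  0.1071] jaw deg -10.62 zax [ 0.0003  0.     -1.    ] w 0.0132 F [-0.378  -0.491  -3.5377] q [-0.4364  0.57    0.5067  2.1143 -0.5028  0.5746  0.2479]
```

Request:
arm_command(
  series=[
    [0, 0, -0.02, 0, 0, 0],
    [0, 0, -0.01, 0, 0, 0],
    [0, 0, 0, 0, 0, 0],
    [0, 0, 0, 0, 0, 0],
  ],
)

```text
time: 19.92
tcp_pos: [0.5, -0.0196, 0.1053]
orientation: [0.996, -0.093, 0.0, -0.0]
wrist_force: [-2.2, 1.0, 5.7]
width: 0.0135
```

```bash
python3 - <<'E'
from h import *
st()
E
```

```text
t 19.93 tcp [ 0.5    -0.0196  0.1053] jaw deg -10.63 zax [ 0.0003  0.0007 -1.    ] w 0.0135 F [-2.1903  0.951   5.7215] q [-0.4332  0.5732  0.5033  2.1143 -0.5062  0.5716  0.2508]
```

Request:
arm_command(
  series=[
    [0, 0, 0, 0, 0, 0],
    [0, 0, 0, 0, 0, 0],
    [0, 0, 0, 0, 0, 0],
    [0, 0, 0.1, 0, 0, 0],
    [0, 0, 0.4, 0, 0, 0],
    [0, 0, 0.6, 0, 0, 0],
    [0, 0, 0.6, 0, 0, 0],
    [0, 0, 0.6, 0, 0, 0],
  ],
  fingers=60,
)

```text
time: 20.92
tcp_pos: [0.4997, -0.0198, 0.279]
orientation: [0.996, -0.093, 0.0, -0.0]
wrist_force: [1.0, 0.6, 0.2]
width: 0.0596
```

Request:
arm_command(
  series=[
    [0.1, -0.4, 0.6, 0, 0, 0.25],
    [0.15, -0.6, 0.1, 0, 0, 0.25],
    [0.15, -0.6, 0, 0, 0, 0.25],
    [0.15, -0.6, 0, 0, 0, 0.25],
    [0.15, -0.6, 0, 0, 0, 0.25],
    [0.15, -0.5, 0, 0, 0, 0.25],
    [0.05, -0.3, 0, 0, 0, 0.25],
    [0, 0, 0, 0, 0, 0.25],
  ],
)

```text
time: 21.92
tcp_pos: [0.5661, -0.29, 0.3296]
orientation: [0.794, 0.608, -0.001, 0.0]
wrist_force: [-0.7, 0.2, -0.6]
width: 0.0604
```

Request:
arm_command(
  series=[
    [0, 0, 0, 0, 0, 0],
    [0, 0, 0, 0, 0, 0],
  ],
  fingers=32,
)

```text
time: 22.18
tcp_pos: [0.5669, -0.2869, 0.3297]
orientation: [0.795, 0.606, 0.0, -0.0]
wrist_force: [0.4, 0.3, -1.7]
width: 0.0424
```

```bash
python3 - <<'E'
from h import *
st(); c=cam('wrist','w10.png')
for k in ['cartridge1','housing']:
    for b in boxes_of('wrist',k): print(k,b['box'],b['confidence'])
s=cam('side','s10.png'); cv2.imwrite('pics/s10z.png',cv2.resize(s['frame'][100:320,60:500],None,fx=1.8,fy=1.8,interpolation=2))
E
```

```text
t 22.18 tcp [ 0.5669 -0.2869  0.3297] jaw deg 74.61 zax [ 0.0002  0.0002 -1.    ] w 0.0424 F [ 0.3507  0.3464 -1.712 ] q [ 0.0471  0.4412  0.5028  1.6405 -0.231   1.1193  1.9129]
cartridge1 [279.7, 133.6, 327.1, 184.3] 0.88
cartridge1 [282.0, 186.4, 329.3, 245.2] 0.77
cartridge1 [1.0, 183.9, 134.1, 277.6] 0.74
cartridge1 [229.1, 190.6, 276.6, 248.2] 0.65
cartridge1 [189.7, 84.6, 351.8, 298.8] 0.47
housing [188.5, 86.9, 352.7, 298.2] 0.88
housing [280.0, 133.7, 324.4, 186.0] 0.38
```

View pics/w10.png

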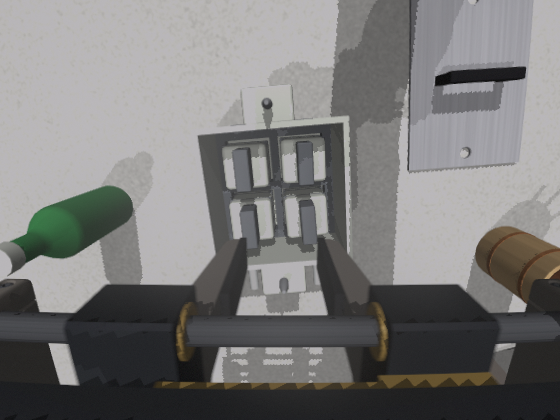

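View pics/s10z.png

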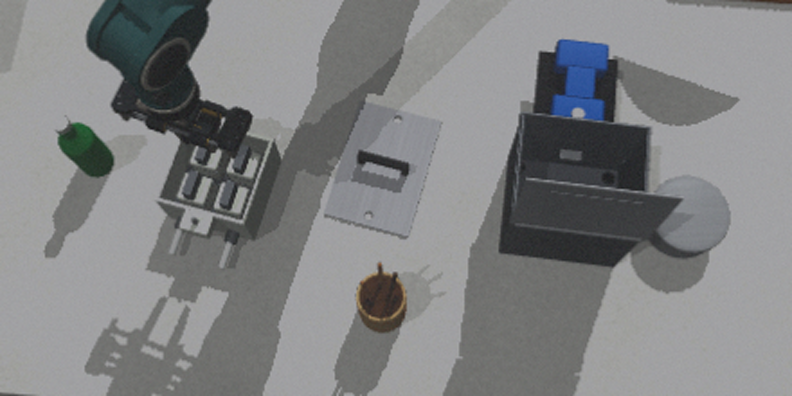

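```bash
python3 - <<'E'
from h import *
im=cv2.imread('pics/w10.png'); cv2.imwrite('pics/w10z.png',cv2.resize(im[80:300,185:365],None,fx=2.7*1.0,fy=2.7,interpolation=2))
c=cam('wrist')
# predicted fin tops given housing (0.566,-0.2925) yaw -10.55
a=np.radians(-10.55);R=np.array([[np.cos(a),-np.sin(a)],[np.sin(a),np.cos(a)]])
H=np.array([.566,-.2925])
v=im.copy()
for sx in(-33,33):
  for sy in (-33,33):
    q=[(H+R@(np.array([sx+dx,sy+dy])/1000)).tolist()+[.106] for dx,dy in ((-22,-8),(22,-8),(22,8),(-22,8))]
    cv2.polylines(v,[np.round(w2px(c,q)).astype(int)],True,(0,0,255),1)
q=[(H+R@(np.array([x,y])/1000)).tolist()+[.108] for x,y in ((-78,-78),(78,-78),(78,78),(-78,78))]
cv2.polylines(v,[np.round(w2px(c,q)).astype(int)],True,(0,255,0),1)
for x in (-95,95):
    p=w2px(c,[(H+R@np.array([x/1000,0])).tolist()+[.131]])[0]; cv2.circle(v,tuple(np.round(p).astype(int)),3,(255,0,0),1)
cv2.imwrite('pics/w10o.png',cv2.resize(v[80:300,185:365],None,fx=2.7,fy=2.7,interpolation=0))
E
```

```text
(no output)
```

View pics/w10o.png

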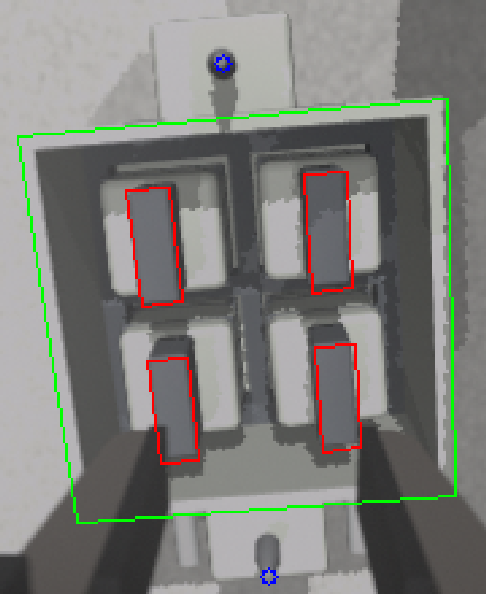

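Request:
arm_command(
  series=[
    [0.5, 0.27, -0.2, 0, 0, 0.105],
    [0, 0, -0.4, 0, 0, 0],
    [0, 0, -0.4, 0, 0, 0],
    [0, 0, 0, 0, 0, 0],
    [0, 0, 0, 0, 0, 0],
  ],
  fingers=32,
  force=30,
)

```text
time: 23.05
tcp_pos: [0.6049, -0.2673, 0.2557]
orientation: [0.769, 0.639, 0.0, 0.001]
wrist_force: [0.2, 0.0, 0.7]
width: 0.0319
```

```bash
python3 - <<'E'
from h import *
st(); c=cam('wrist','w11.png')
E
```

```text
t 23.05 tcp [ 0.6049 -0.2673  0.2557] jaw deg 79.48 zax [ 0.0014 -0.0007 -1.    ] w 0.0319 F [0.1693 0.0248 0.7391] q [ 0.0491  0.5561  0.448   1.639  -0.2738  1.0076  1.9722]
```

View pics/w11.png

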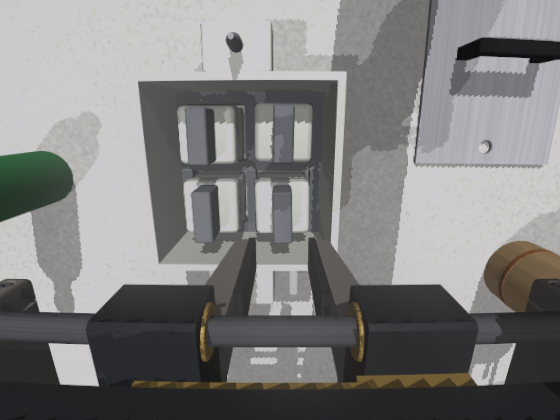

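Request:
arm_command(
  series=[
    [0, 0.01, -0.3, 0, 0, 0],
    [0, 0, -0.3, 0, 0, 0],
    [0, 0, -0.3, 0, 0, 0],
    [0, 0, -0.2, 0, 0, 0],
    [0, 0, -0.04, 0, 0, 0],
    [0, 0, 0, 0, 0, 0],
  ],
)

```text
time: 23.85
tcp_pos: [0.6048, -0.2666, 0.1698]
orientation: [0.769, 0.639, 0.0, 0.001]
wrist_force: [0.3, 0.4, 0.4]
width: 0.0322
```

Request:
arm_command(
  series=[
    [0, 0, 0, 0, 0, 0],
    [0, 0, 0, 0, 0, 0],
    [0, 0, 0, 0, 0, 0],
    [0, 0, 0, 0, 0, 0],
  ],
  fingers=5,
  force=40,
)

```text
time: 24.35
tcp_pos: [0.6047, -0.2665, 0.1697]
orientation: [0.769, 0.639, 0.0, 0.001]
wrist_force: [-0.1, -0.2, 4.1]
width: 0.0157
```

Request:
arm_command(
  series=[
    [0, 0, 0.1, 0, 0, 0],
    [0, 0, 0.2, 0, 0, 0],
    [0, 0, 0.3, 0, 0, 0],
    [0, 0, 0.4, 0, 0, 0],
    [0, 0, 0.6, 0, 0, 0],
    [0, 0, 0.6, 0, 0, 0],
    [0, 0, 0.6, 0, 0, 0],
    [0, 0, 0, 0, 0, 0],
  ],
)

```text
time: 25.35
tcp_pos: [0.6053, -0.2673, 0.3842]
orientation: [0.769, 0.639, 0.002, 0.004]
wrist_force: [-0.5, -0.6, -1.0]
width: 0.0155
```

```bash
python3 - <<'E'
from h import *
st(); c=cam('wrist','w12.png'); t=cam('top'); s=cam('side'); rect('side','ice_pack',.115,s)
cv2.imwrite('pics/s12.png',cv2.resize(s['frame'][60:320,60:500],None,fx=1.8,fy=1.8,interpolation=2))
E
```

```text
t 25.35 tcp [ 0.6053 -0.2673  0.3842] jaw deg 79.47 zax [ 0.0079 -0.0026 -1.    ] w 0.0155 F [-0.4532 -0.6173 -1.0485] q [ 0.0194  0.4404  0.4901  1.5109 -0.2155  1.2355  1.9263]
side ice_pack 0.86 [364.8, 124.0, 399.5, 167.5] [0.3503 0.3053] [0.091 0.143] 87.4
```

View pics/w12.png

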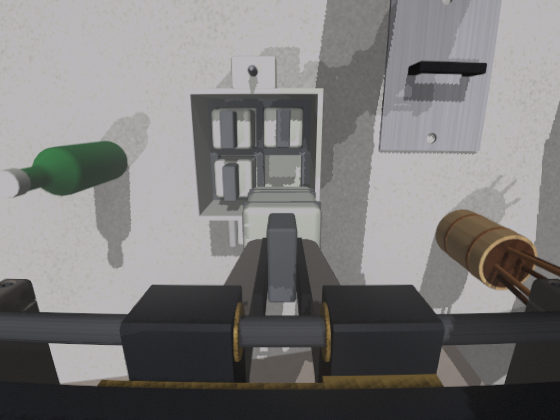

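View pics/s12.png

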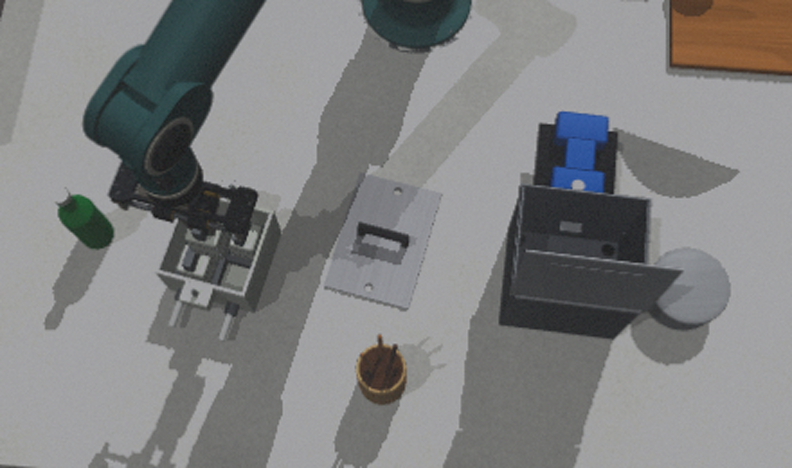

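Request:
arm_command(
  series=[
    [-0.05, 0.3, 0.2, 0, 0, 0],
    [-0.05, 0.6, 0.2, 0, 0, 0],
    [-0.05, 0.6, 0, 0, 0, 0],
    [-0.05, 0.6, 0, 0, 0, 0],
    [-0.06, 0.6, 0, 0, 0, 0.03],
    [-0.06, 0.6, 0, 0, 0, 0.03],
    [-0.06, 0.6, 0, 0, 0, 0.03],
    [-0.06, 0.6, 0, 0, 0, 0.03],
  ],
)

```text
time: 26.55
tcp_pos: [0.5706, 0.0727, 0.4075]
orientation: [0.738, 0.675, -0.001, -0.001]
wrist_force: [0.7, 0.1, -1.4]
width: 0.016
```

Request:
arm_command(
  series=[
    [-0.06, 0.6, 0, 0, 0, 0.03],
    [-0.06, 0.6, 0, 0, 0, 0.03],
    [-0.06, 0.6, 0, 0, 0, 0],
    [-0.06, 0.6, 0, 0, 0, 0],
    [-0.06, 0.6, 0, 0, 0, 0],
    [-0.06, 0.6, 0, 0, 0, 0],
    [0, 0, 0, 0, 0, 0],
    [0, 0, 0, 0, 0, 0],
  ],
)

```text
time: 27.55
tcp_pos: [0.5444, 0.3404, 0.4075]
orientation: [0.722, 0.692, -0.001, 0.0]
wrist_force: [-1.0, 0.4, -1.3]
width: 0.0157
```

```bash
python3 - <<'E'
from h import *
st(); c=cam('wrist','w13.png')
E
```

```text
t 27.55 tcp [0.5444 0.3404 0.4075] jaw deg 87.57 zax [-0.0017 -0.0024 -1.    ] w 0.0157 F [-0.9643  0.4219 -1.2912] q [-0.7738  0.3741  0.2212  1.5105 -0.0829  1.269   0.9858]
```

View pics/w13.png

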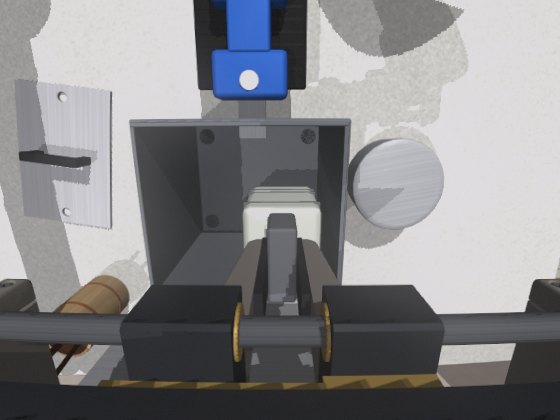

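Request:
arm_command(
  series=[
    [0, 0, -0.3, 0, 0, 0],
    [0, 0, -0.5, 0, 0, 0],
    [0, 0, -0.5, 0, 0, 0],
    [0, 0, -0.4, 0, 0, 0],
    [0, 0, -0.3, 0, 0, 0],
    [0, 0, -0.2, 0, 0, 0],
    [0, 0, 0, 0, 0, 0],
  ],
)

```text
time: 28.48
tcp_pos: [0.5444, 0.3401, 0.2432]
orientation: [0.722, 0.692, -0.001, 0.0]
wrist_force: [0.2, 0.7, -0.6]
width: 0.0156
```

Request:
arm_command(
  series=[
    [0, 0, 0, 0, 0, 0],
    [0, 0, 0, 0, 0, 0],
    [0, 0, 0, 0, 0, 0],
  ],
  fingers=40,
)

```text
time: 28.85
tcp_pos: [0.5447, 0.3415, 0.245]
orientation: [0.722, 0.692, 0.001, 0.0]
wrist_force: [-0.0, -0.4, 0.2]
width: 0.04
```

Request:
arm_command(
  series=[
    [0, 0, 0.3, 0, 0, 0],
    [0, 0, 0.5, 0, 0, 0],
    [0, 0, 0.5, 0, 0, 0],
    [0, 0, 0.5, 0, 0, 0],
    [0, 0, 0.2, 0, 0, 0],
    [0, 0, 0, 0, 0, 0],
  ],
)

```text
time: 29.6
tcp_pos: [0.5445, 0.3413, 0.3946]
orientation: [0.722, 0.692, 0.001, 0.0]
wrist_force: [0.3, -0.5, -0.0]
width: 0.0399
```

```bash
python3 - <<'E'
from h import *
st(); c=cam('wrist','w14.png'); s=cam('side'); rect('side','ice_pack',.115,s)
E
```

```text
t 29.6 tcp [0.5445 0.3413 0.3946] jaw deg 87.59 zax [ 0.0013  0.001  -1.    ] w 0.0399 F [ 0.2679 -0.5037 -0.0097] q [-0.7737  0.3811  0.2199  1.5294 -0.0861  1.2389  0.9877]
side ice_pack 0.93 [361.5, 123.3, 399.7, 166.5] [0.35   0.3042] [0.091 0.15 ] 86.2
```

View pics/w14.png

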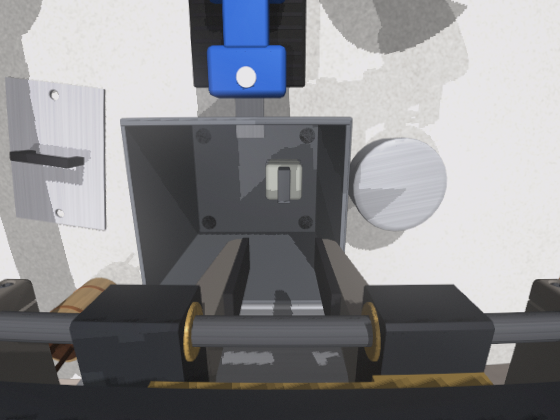

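Request:
arm_command(
  series=[
    [0, -0.4, 0, 0, 0, 0],
    [0, -0.65, 0, 0, 0, 0],
    [0, -0.65, 0, 0, 0, 0],
    [0, -0.65, 0, 0, 0, -0.03],
    [0, -0.65, 0, 0, 0, -0.03],
    [0, -0.65, 0, 0, 0, -0.03],
    [0, -0.65, 0, 0, 0, -0.03],
    [-0.07, -0.65, 0, 0, 0, -0.03],
  ],
)

```text
time: 30.75
tcp_pos: [0.5386, -0.0315, 0.3926]
orientation: [0.762, 0.648, -0.001, -0.001]
wrist_force: [0.0, -1.2, -0.2]
width: 0.0398
```

Request:
arm_command(
  series=[
    [0, -0.65, -0.2, 0, 0, -0.03],
    [0, -0.65, -0.3, 0, 0, 0],
    [0, -0.65, -0.4, 0, 0, 0],
    [0, -0.65, -0.4, 0, 0, 0],
    [0, -0.4, -0.4, 0, 0, 0],
    [0, 0, -0.2, 0, 0, 0],
    [0, 0, 0, 0, 0, 0],
    [0, 0, 0, 0, 0, 0],
  ],
  fingers=32,
)

```text
time: 31.75
tcp_pos: [0.54, -0.2536, 0.2521]
orientation: [0.768, 0.64, 0.001, 0.0]
wrist_force: [0.5, 0.9, 0.1]
width: 0.0321
```

```bash
python3 - <<'E'
from h import *
st(); c=cam('wrist','w15.png')
E
```

```text
t 31.75 tcp [ 0.54   -0.2536  0.2521] jaw deg 79.62 zax [ 0.0011  0.0004 -1.    ] w 0.0321 F [0.488  0.8765 0.1126] q [ 0.0135  0.4575  0.4838  1.8102 -0.2591  0.9358  1.9994]
```

View pics/w15.png

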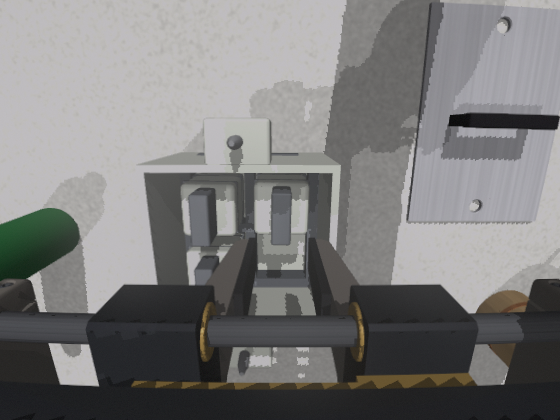

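Request:
arm_command(
  series=[
    [0, 0, -0.3, 0, 0, 0],
    [0, 0, -0.3, 0, 0, 0],
    [0, 0, -0.3, 0, 0, 0],
    [0, 0, -0.2, 0, 0, 0],
    [0, 0, 0, 0, 0, 0],
    [0, 0, 0, 0, 0, 0],
  ],
)

```text
time: 32.55
tcp_pos: [0.5397, -0.2551, 0.17]
orientation: [0.769, 0.639, 0.0, 0.001]
wrist_force: [0.1, 0.6, -0.3]
width: 0.0317
```

Request:
arm_command(
  series=[
    [0, 0, 0, 0, 0, 0],
    [0, 0, 0, 0, 0, 0],
    [0, 0, 0, 0, 0, 0],
    [0, 0, 0, 0, 0, 0],
  ],
  fingers=5,
)

```text
time: 33.05
tcp_pos: [0.5395, -0.2551, 0.1696]
orientation: [0.769, 0.639, 0.0, 0.0]
wrist_force: [-0.0, 0.6, 5.2]
width: 0.0156
```

Request:
arm_command(
  series=[
    [0, 0, 0.1, 0, 0, 0],
    [0, 0, 0.2, 0, 0, 0],
    [0, 0, 0.3, 0, 0, 0],
    [0, 0, 0.5, 0, 0, 0],
    [0, 0, 0.7, 0, 0, 0],
    [0, 0, 0.7, 0, 0, 0],
    [0, 0, 0.7, 0, 0, 0],
    [0, 0, 0, 0, 0, 0],
  ],
)

```text
time: 34.05
tcp_pos: [0.5399, -0.2563, 0.4144]
orientation: [0.769, 0.639, 0.003, 0.004]
wrist_force: [0.2, 0.5, -1.3]
width: 0.0157
```

```bash
python3 - <<'E'
from h import *
st(); s=cam('side','s16.png'); rect('side','ice_pack',.115,s)
cv2.imwrite('pics/s16z.png',cv2.resize(s['frame'][60:320,60:500],None,fx=1.8,fy=1.8,interpolation=2))
E
```

```text
t 34.05 tcp [ 0.5399 -0.2563  0.4144] jaw deg 79.46 zax [ 0.0089 -0.0028 -1.    ] w 0.0157 F [ 0.1667  0.5383 -1.3388] q [-0.0389  0.2981  0.5429  1.6362 -0.1628  1.2429  1.9225]
side ice_pack 0.56 [362.2, 123.9, 397.7, 166.3] [0.3532 0.3026] [0.094 0.149] 86.3
```

View pics/s16z.png

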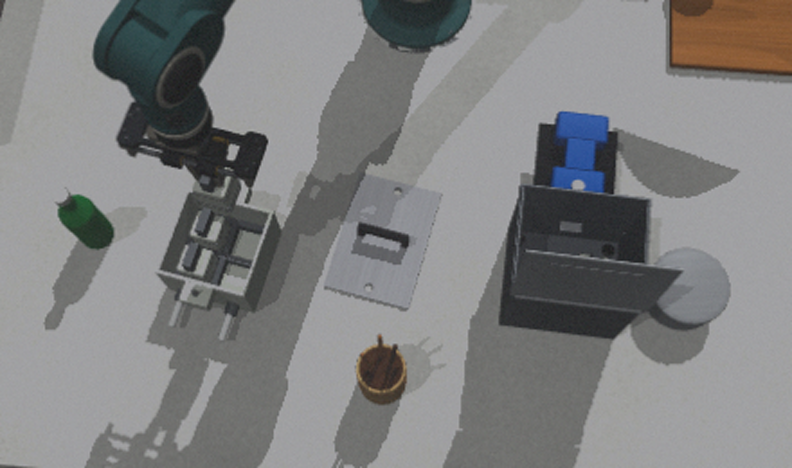

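Request:
arm_command(
  series=[
    [0, 0.4, 0, 0, 0, 0],
    [0, 0.6, 0, 0, 0, 0.03],
    [0, 0.6, 0, 0, 0, 0.03],
    [0, 0.6, 0, 0, 0, 0.03],
    [0.07, 0.6, 0, 0, 0, 0.03],
    [0, 0.6, 0, 0, 0, 0.03],
    [0, 0.6, 0, 0, 0, 0.03],
    [0, 0.6, 0, 0, 0, 0],
  ],
)

```text
time: 35.15
tcp_pos: [0.5434, 0.0913, 0.4071]
orientation: [0.722, 0.692, -0.002, -0.001]
wrist_force: [-0.0, -0.9, -1.7]
width: 0.0158
```

Request:
arm_command(
  series=[
    [0, 0.6, 0, 0, 0, 0],
    [0, 0.6, 0, 0, 0, 0],
    [0, 0.6, 0, 0, 0, 0],
    [0, 0.42, 0, 0, 0, 0],
    [0, 0, 0, 0, 0, 0],
    [0, 0, 0, 0, 0, 0],
  ],
)

```text
time: 35.9
tcp_pos: [0.5442, 0.2553, 0.4076]
orientation: [0.722, 0.692, -0.002, 0.0]
wrist_force: [-0.4, -0.5, -2.6]
width: 0.0156
```

```bash
python3 - <<'E'
from h import *
st(); c=cam('wrist','w17.png')
E
```

```text
t 35.9 tcp [0.5442 0.2553 0.4076] jaw deg 87.53 zax [-0.002  -0.0022 -1.    ] w 0.0156 F [-0.4369 -0.4881 -2.6249] q [-0.6847  0.298   0.2419  1.6151 -0.0733  1.2403  1.0986]
```

View pics/w17.png

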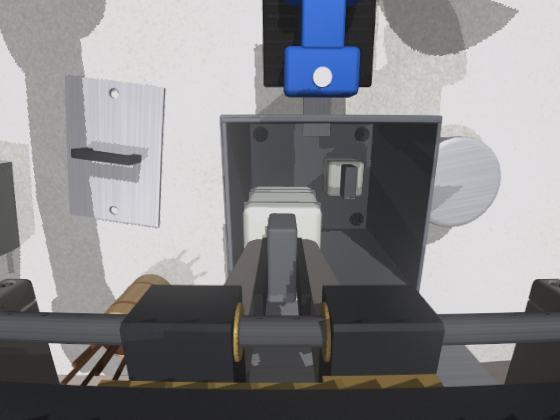

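Request:
arm_command(
  series=[
    [0, 0.07, -0.3, 0, 0, 0],
    [0, 0, -0.5, 0, 0, 0],
    [0, 0, -0.5, 0, 0, 0],
    [0, 0, -0.4, 0, 0, 0],
    [0, 0, -0.3, 0, 0, 0],
    [0, 0, -0.2, 0, 0, 0],
    [0, 0, 0, 0, 0, 0],
  ],
)

```text
time: 36.83
tcp_pos: [0.5442, 0.2607, 0.2432]
orientation: [0.722, 0.692, -0.001, -0.0]
wrist_force: [0.8, 0.0, -1.3]
width: 0.0156
```

Request:
arm_command(
  series=[
    [0, 0, 0, 0, 0, 0],
    [0, 0, 0, 0, 0, 0],
    [0, 0, 0, 0, 0, 0],
  ],
  fingers=36,
)

```text
time: 37.2
tcp_pos: [0.5447, 0.2619, 0.2449]
orientation: [0.722, 0.692, 0.001, 0.0]
wrist_force: [-0.6, 0.1, 0.2]
width: 0.036
```

Request:
arm_command(
  series=[
    [0, 0, 0.3, 0, 0, 0],
    [0, 0, 0.5, 0, 0, 0],
    [0, 0, 0.5, 0, 0, 0],
    [0, 0, 0.5, 0, 0, 0],
    [0, 0, 0.2, 0, 0, 0],
    [0, 0, 0, 0, 0, 0],
  ],
)

```text
time: 37.95
tcp_pos: [0.5445, 0.2618, 0.3945]
orientation: [0.722, 0.692, 0.001, 0.0]
wrist_force: [0.4, 0.5, -0.6]
width: 0.0363
```

```bash
python3 - <<'E'
from h import *
st(); c=cam('wrist','w18.png'); s=cam('side'); rect('side','ice_pack',.115,s)
E
```

```text
t 37.95 tcp [0.5445 0.2618 0.3945] jaw deg 87.6 zax [ 0.0013  0.0009 -1.    ] w 0.0363 F [ 0.3556  0.4989 -0.5654] q [-0.6906  0.3104  0.239   1.628  -0.0776  1.2109  1.0935]
side ice_pack 0.74 [367.4, 122.9, 378.7, 137.6] [0.31   0.2784] [0.029 0.061] 82.1
```

View pics/w18.png

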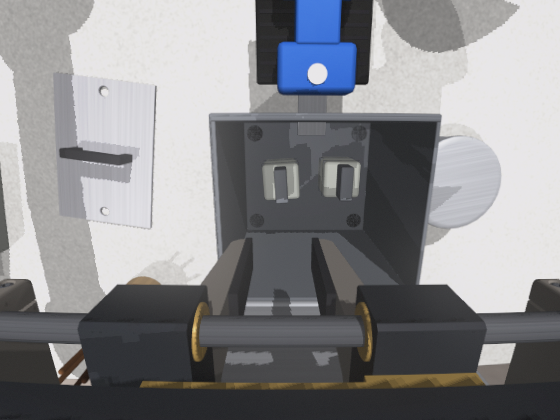

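Request:
arm_command(
  series=[
    [0, -0.4, 0, 0, 0, 0],
    [0, -0.65, 0, 0, 0, 0],
    [0, -0.65, 0, 0, 0, 0],
    [0, -0.65, 0, 0, 0, -0.03],
    [0, -0.65, 0, 0, 0, -0.03],
    [0.1, -0.65, 0, 0, 0, -0.03],
    [0.1, -0.65, 0, 0, 0, -0.03],
    [0.1, -0.65, 0, 0, 0, -0.03],
  ],
)

```text
time: 39.1
tcp_pos: [0.5666, -0.1109, 0.3925]
orientation: [0.761, 0.648, -0.001, -0.001]
wrist_force: [0.4, 0.5, 0.7]
width: 0.0358
```

Request:
arm_command(
  series=[
    [0.1, -0.65, -0.2, 0, 0, -0.03],
    [0.1, -0.65, -0.3, 0, 0, 0],
    [0.1, -0.65, -0.4, 0, 0, 0],
    [0.04, -0.6, -0.4, 0, 0, 0],
    [0, -0.4, -0.4, 0, 0, 0],
    [0, 0, -0.2, 0, 0, 0],
    [0, 0, 0, 0, 0, 0],
    [0, 0, 0, 0, 0, 0],
  ],
  fingers=32,
)

```text
time: 40.1
tcp_pos: [0.5934, -0.3292, 0.2523]
orientation: [0.768, 0.64, 0.001, 0.0]
wrist_force: [1.1, -0.5, -0.1]
width: 0.0319
```

```bash
python3 - <<'E'
from h import *
st(); c=cam('wrist','w19.png');s=cam('side','s19.png'); rect('side','ice_pack',.115,s)
E
```

```text
t 40.1 tcp [ 0.5934 -0.3292  0.2523] jaw deg 79.62 zax [ 0.0014  0.0004 -1.    ] w 0.0319 F [ 1.097  -0.5084 -0.0522] q [ 0.1323  0.5931  0.4732  1.5954 -0.3037  1.0257  2.0843]
side ice_pack 0.61 [365.3, 123.3, 397.3, 167.2] [0.3503 0.3052] [0.091 0.143] 87.7
```

View pics/w19.png

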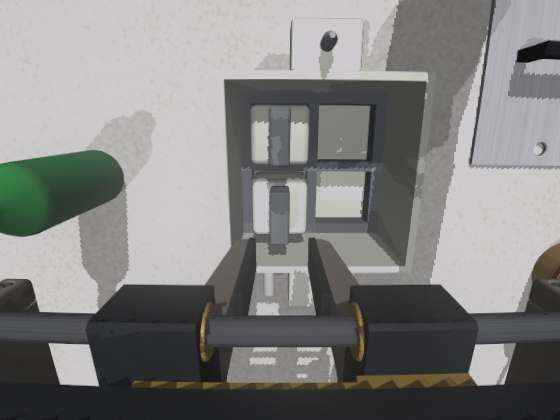

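Request:
arm_command(
  series=[
    [-0.01, 0, -0.3, 0, 0, 0],
    [0, 0, -0.3, 0, 0, 0],
    [0, 0, -0.3, 0, 0, 0],
    [0, 0, -0.2, 0, 0, 0],
    [0, 0, 0, 0, 0, 0],
    [0, 0, 0, 0, 0, 0],
  ],
)

```text
time: 41.0
tcp_pos: [0.592, -0.3311, 0.1697]
orientation: [0.769, 0.639, 0.0, 0.001]
wrist_force: [0.5, -0.6, -0.4]
width: 0.0317
```

Request:
arm_command(
  series=[
    [0, 0, 0, 0, 0, 0],
    [0, 0, 0, 0, 0, 0],
    [0, 0, 0, 0, 0, 0],
    [0, 0, 0, 0, 0, 0],
  ],
  fingers=5,
)

```text
time: 41.5
tcp_pos: [0.592, -0.3309, 0.1698]
orientation: [0.769, 0.639, 0.0, 0.0]
wrist_force: [-0.8, 0.5, 4.9]
width: 0.0158
```

Request:
arm_command(
  series=[
    [0, 0, 0.1, 0, 0, 0],
    [0, 0, 0.2, 0, 0, 0],
    [0, 0, 0.3, 0, 0, 0],
    [0, 0, 0.5, 0, 0, 0],
    [0, 0, 0.7, 0, 0, 0],
    [0, 0, 0.7, 0, 0, 0],
    [0, 0, 0.7, 0, 0, 0],
    [0, 0, 0, 0, 0, 0],
  ],
)

```text
time: 42.5
tcp_pos: [0.5923, -0.3322, 0.4161]
orientation: [0.769, 0.639, 0.002, 0.005]
wrist_force: [-0.4, 0.3, -1.7]
width: 0.0153
```

```bash
python3 - <<'E'
from h import *
st(); s=cam('side','s20.png'); rect('side','ice_pack',.115,s); c=cam('wrist','w20.png')
E
```

```text
t 42.5 tcp [ 0.5923 -0.3322  0.4161] jaw deg 79.47 zax [ 0.0099 -0.0046 -0.9999] w 0.0153 F [-0.386   0.2951 -1.7224] q [ 0.1038  0.458   0.5277  1.4228 -0.2341  1.312   2.0309]
side ice_pack 0.62 [365.4, 123.0, 399.9, 166.2] [0.3501 0.305 ] [0.092 0.145] 87.8
```

View pics/w20.png

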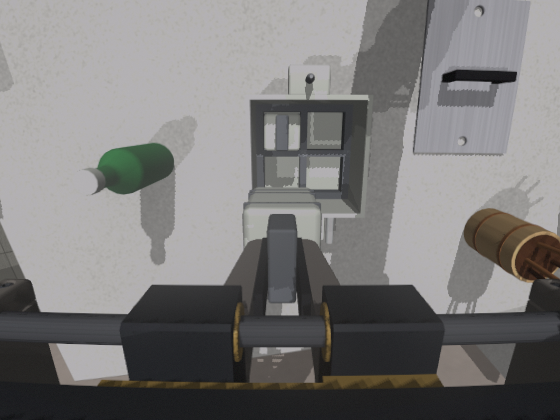

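Request:
arm_command(
  series=[
    [0, 0.4, 0, 0, 0, 0],
    [-0.1, 0.65, 0, 0, 0, 0.03],
    [-0.1, 0.65, 0, 0, 0, 0.03],
    [-0.1, 0.65, 0, 0, 0, 0.03],
    [-0.1, 0.65, 0, 0, 0, 0.03],
    [-0.1, 0.65, 0, 0, 0, 0.03],
    [-0.1, 0.65, 0, 0, 0, 0.03],
    [-0.1, 0.65, 0, 0, 0, 0],
  ],
)

```text
time: 43.65
tcp_pos: [0.538, 0.0421, 0.4075]
orientation: [0.722, 0.692, -0.001, -0.001]
wrist_force: [0.1, 0.3, -0.6]
width: 0.0155
```

Request:
arm_command(
  series=[
    [-0.1, 0.65, 0, 0, 0, 0],
    [-0.1, 0.65, 0, 0, 0, 0],
    [-0.1, 0.65, 0, 0, 0, 0],
    [-0.1, 0.65, 0, 0, 0, 0],
    [-0.1, 0.65, 0, 0, 0, 0],
    [-0.03, 0.65, 0, 0, 0, 0],
    [0, 0.11, 0, 0, 0, 0],
    [0, 0, 0, 0, 0, 0],
  ],
)

```text
time: 44.65
tcp_pos: [0.499, 0.341, 0.4074]
orientation: [0.722, 0.692, -0.002, 0.0]
wrist_force: [-0.6, -0.1, -1.8]
width: 0.016
```

Request:
arm_command(
  series=[
    [0, 0, 0, 0, 0, 0],
    [0, 0, 0, 0, 0, 0],
  ],
)

```text
time: 44.9
tcp_pos: [0.4999, 0.3397, 0.4092]
orientation: [0.723, 0.691, -0.0, 0.0]
wrist_force: [0.4, -0.4, -1.3]
width: 0.0155
```

```bash
python3 - <<'E'
from h import *
st(); c=cam('wrist','w21.png')
E
```

```text
t 44.9 tcp [0.4999 0.3397 0.4092] jaw deg 87.45 zax [ 0.0002 -0.0003 -1.    ] w 0.0155 F [ 0.3876 -0.358  -1.2994] q [-0.7918  0.3012  0.178   1.6031 -0.0552  1.2422  0.9226]
```

View pics/w21.png

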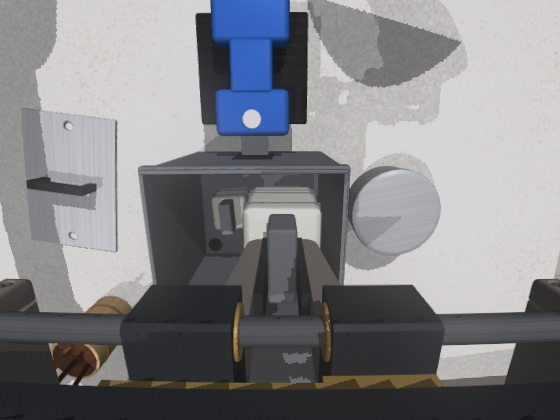

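```bash
python3 - <<'E'
from h import *
c=cam('wrist'); print(px2w(c,[(145,169),(245,168),(345,168),(245,171),(340,175),(150,176)],.21))
E
```

```text
[[0.4584 0.2117 0.21  ]
 [0.462  0.3065 0.21  ]
 [0.4661 0.4002 0.21  ]
 [0.4648 0.3063 0.21  ]
 [0.4725 0.3955 0.21  ]
 [0.4652 0.2155 0.21  ]]
```

Request:
arm_command(
  series=[
    [-0.04, 0, -0.3, 0, 0, 0],
    [0, 0, -0.4, 0, 0, 0],
    [0, 0, -0.4, 0, 0, 0],
    [0, 0, -0.4, 0, 0, 0],
    [0, 0, -0.25, 0, 0, 0],
    [0, 0, 0, 0, 0, 0],
    [0, 0, 0, 0, 0, 0],
  ],
)

```text
time: 45.88
tcp_pos: [0.4969, 0.3415, 0.279]
orientation: [0.722, 0.692, 0.001, 0.0]
wrist_force: [0.1, -0.9, -1.5]
width: 0.0158
```

Request:
arm_command(
  series=[
    [0, 0, 0, 0, 0, 0],
    [0, 0, 0, 0, 0, 0],
    [0, 0, 0, 0, 0, 0],
  ],
  fingers=36,
)

```text
time: 46.25
tcp_pos: [0.4965, 0.3414, 0.2784]
orientation: [0.722, 0.692, 0.001, 0.0]
wrist_force: [-0.0, -0.4, -0.1]
width: 0.0362
```

Request:
arm_command(
  series=[
    [0, 0, 0.3, 0, 0, 0],
    [0, 0, 0.5, 0, 0, 0],
    [0, 0, 0.5, 0, 0, 0],
    [0, 0, 0.3, 0, 0, 0],
    [0, 0, 0, 0, 0, 0],
  ],
)

```text
time: 46.88
tcp_pos: [0.4969, 0.3416, 0.3997]
orientation: [0.722, 0.692, 0.002, 0.0]
wrist_force: [0.2, 0.0, -0.4]
width: 0.0361
```

```bash
python3 - <<'E'
from h import *
st(); c=cam('wrist','w22.png'); s=cam('side'); rect('side','ice_pack',.115,s)
E
```

```text
t 46.88 tcp [0.4969 0.3416 0.3997] jaw deg 87.59 zax [ 0.0032  0.0027 -1.    ] w 0.0361 F [ 0.2152  0.0073 -0.3827] q [-0.7958  0.3029  0.1759  1.6219 -0.0559  1.2175  0.9201]
side ice_pack 0.65 [364.0, 123.2, 398.4, 167.7] [0.3496 0.3054] [0.091 0.145] 87.5
```

View pics/w22.png

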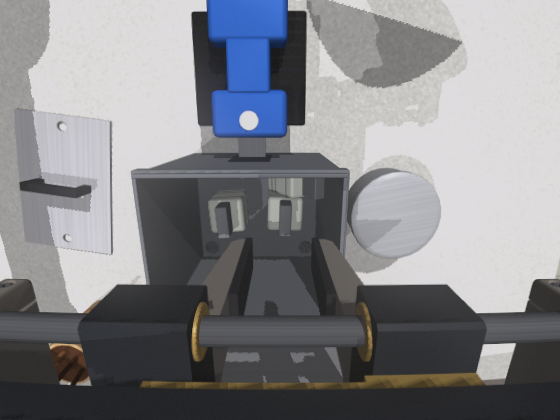

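Request:
arm_command(
  series=[
    [0, -0.4, 0, 0, 0, 0],
    [0, -0.65, 0, 0, 0, 0],
    [0, -0.65, 0, 0, 0, 0],
    [0, -0.65, 0, 0, 0, -0.03],
    [0, -0.65, 0, 0, 0, -0.03],
    [0.1, -0.65, 0, 0, 0, -0.03],
    [0.1, -0.65, 0, 0, 0, -0.03],
    [0.1, -0.65, 0, 0, 0, -0.03],
  ],
)

```text
time: 48.02
tcp_pos: [0.5185, -0.0315, 0.3965]
orientation: [0.761, 0.648, -0.001, -0.001]
wrist_force: [-0.7, 1.2, 0.3]
width: 0.0364
```

Request:
arm_command(
  series=[
    [0.1, -0.65, 0, 0, 0, -0.03],
    [0.01, -0.65, -0.3, 0, 0, 0],
    [0, -0.65, -0.4, 0, 0, 0],
    [0, -0.65, -0.4, 0, 0, 0],
    [0, -0.65, -0.4, 0, 0, 0],
    [0, -0.56, -0.3, 0, 0, 0],
    [0, 0, -0.2, 0, 0, 0],
    [0, 0, 0, 0, 0, 0],
  ],
  fingers=32,
)

```text
time: 49.02
tcp_pos: [0.5264, -0.3144, 0.2455]
orientation: [0.769, 0.639, -0.001, -0.002]
wrist_force: [0.4, 1.0, 0.0]
width: 0.0321
```

Request:
arm_command(
  series=[
    [0, 0, 0, 0, 0, 0],
    [0, 0, 0, 0, 0, 0],
  ],
)

```text
time: 49.28
tcp_pos: [0.528, -0.3147, 0.2487]
orientation: [0.768, 0.64, 0.001, 0.001]
wrist_force: [-0.1, -0.4, 0.0]
width: 0.032
```

```bash
python3 - <<'E'
from h import *
st(); c=cam('wrist','w23.png');s=cam('side','s23.png'); rect('side','ice_pack',.115,s)
E
```

```text
t 49.27 tcp [ 0.528  -0.3147  0.2487] jaw deg 79.6 zax [ 0.0017 -0.     -1.    ] w 0.032 F [-0.0553 -0.4026  0.0275] q [ 0.1002  0.4967  0.5135  1.7693 -0.2929  0.9504  2.123 ]
side ice_pack 0.87 [363.5, 122.7, 396.6, 166.8] [0.3515 0.305 ] [0.092 0.145] 87.7
```

View pics/w23.png

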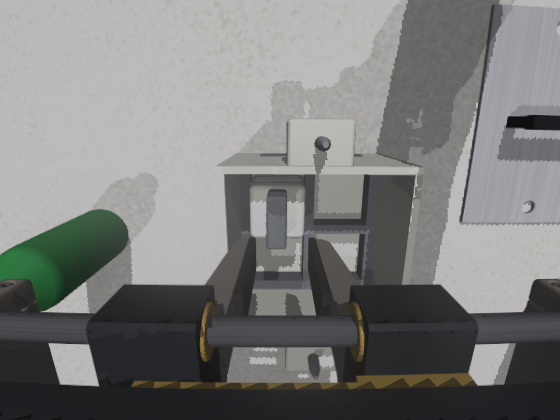

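Request:
arm_command(
  series=[
    [0, -0.04, -0.2, 0, 0, 0],
    [0, 0, -0.3, 0, 0, 0],
    [0, 0, -0.3, 0, 0, 0],
    [0, 0, -0.25, 0, 0, 0],
    [0, 0, 0, 0, 0, 0],
    [0, 0, 0, 0, 0, 0],
  ],
)

```text
time: 50.18
tcp_pos: [0.5274, -0.3191, 0.1694]
orientation: [0.769, 0.639, 0.0, 0.0]
wrist_force: [-0.1, -0.9, -0.1]
width: 0.0324
```

Request:
arm_command(
  series=[
    [0, 0, 0, 0, 0, 0],
    [0, 0, 0, 0, 0, 0],
    [0, 0, 0, 0, 0, 0],
    [0, 0, 0, 0, 0, 0],
  ],
  fingers=5,
)

```text
time: 50.68
tcp_pos: [0.5275, -0.3189, 0.1698]
orientation: [0.769, 0.639, 0.0, 0.001]
wrist_force: [-1.0, -0.3, 5.5]
width: 0.0159
```

Request:
arm_command(
  series=[
    [0, 0, 0.1, 0, 0, 0],
    [0, 0, 0.2, 0, 0, 0],
    [0, 0, 0.3, 0, 0, 0],
    [0, 0, 0.5, 0, 0, 0],
    [0, 0, 0.7, 0, 0, 0],
    [0, 0, 0.7, 0, 0, 0],
    [0, 0, 0.7, 0, 0, 0],
    [0, 0, 0, 0, 0, 0],
  ],
)

```text
time: 51.68
tcp_pos: [0.5278, -0.3201, 0.4145]
orientation: [0.769, 0.639, 0.002, 0.004]
wrist_force: [0.8, -0.5, -2.3]
width: 0.0157
```

```bash
python3 - <<'E'
from h import *
st(); s=cam('side','s24.png'); rect('side','ice_pack',.115,s); c=cam('wrist','w24.png')
E
```

```text
t 51.67 tcp [ 0.5278 -0.3201  0.4145] jaw deg 79.46 zax [ 0.0085 -0.0037 -1.    ] w 0.0157 F [ 0.8108 -0.4768 -2.3071] q [ 0.0534  0.3419  0.5777  1.5895 -0.1955  1.2588  2.0501]
side ice_pack 0.59 [365.0, 121.0, 396.6, 167.4] [0.3499 0.3053] [0.091 0.143] 87.6
```

View pics/w24.png

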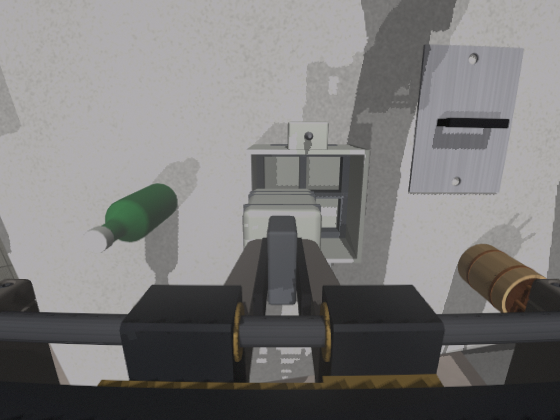

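Request:
arm_command(
  series=[
    [0, 0.4, 0, 0, 0, 0],
    [0, 0.65, 0, 0, 0, 0.03],
    [0, 0.65, 0, 0, 0, 0.03],
    [0, 0.65, 0, 0, 0, 0.03],
    [-0.1, 0.65, 0, 0, 0, 0.03],
    [-0.1, 0.65, 0, 0, 0, 0.03],
    [-0.1, 0.65, 0, 0, 0, 0.03],
    [-0.07, 0.65, 0, 0, 0, 0],
  ],
)

```text
time: 52.82
tcp_pos: [0.4982, 0.054, 0.4074]
orientation: [0.722, 0.692, -0.001, -0.001]
wrist_force: [1.4, -0.9, -2.2]
width: 0.0159
```

Request:
arm_command(
  series=[
    [0, 0.65, 0, 0, 0, 0],
    [0, 0.65, 0, 0, 0, 0],
    [0, 0.65, 0, 0, 0, 0],
    [0, 0.65, 0, 0, 0, 0],
    [0, 0.21, 0, 0, 0, 0],
    [0, 0, 0, 0, 0, 0],
    [0, 0, 0, 0, 0, 0],
    [0, 0, 0, 0, 0, 0],
  ],
)

```text
time: 53.82
tcp_pos: [0.4998, 0.2615, 0.4091]
orientation: [0.723, 0.691, -0.0, 0.0]
wrist_force: [0.3, 0.1, -1.7]
width: 0.016
```

```bash
python3 - <<'E'
from h import *
st(); c=cam('wrist','w25.png')
E
```

```text
t 53.83 tcp [0.4998 0.2615 0.4091] jaw deg 87.44 zax [ 0.0001 -0.0004 -1.    ] w 0.016 F [ 0.3081  0.0534 -1.7059] q [-0.7062  0.2265  0.1975  1.7004 -0.0465  1.2195  1.0286]
```

View pics/w25.png

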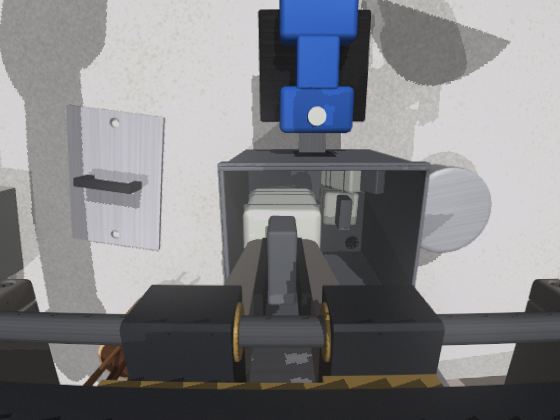

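Request:
arm_command(
  series=[
    [-0.02, -0.06, -0.3, 0, 0, 0],
    [0, 0, -0.4, 0, 0, 0],
    [0, 0, -0.4, 0, 0, 0],
    [0, 0, -0.4, 0, 0, 0],
    [0, 0, -0.25, 0, 0, 0],
    [0, 0, 0, 0, 0, 0],
    [0, 0, 0, 0, 0, 0],
  ],
)

```text
time: 54.75
tcp_pos: [0.4985, 0.2586, 0.2788]
orientation: [0.722, 0.692, 0.001, 0.0]
wrist_force: [0.2, 0.5, -1.3]
width: 0.0155
```

Request:
arm_command(
  series=[
    [0, 0, 0, 0, 0, 0],
    [0, 0, 0, 0, 0, 0],
    [0, 0, 0, 0, 0, 0],
  ],
  fingers=36,
)

```text
time: 55.12
tcp_pos: [0.4981, 0.2588, 0.2783]
orientation: [0.722, 0.692, 0.001, 0.0]
wrist_force: [0.0, 0.4, -0.1]
width: 0.0361
```

Request:
arm_command(
  series=[
    [0, 0, 0.3, 0, 0, 0],
    [0, 0, 0.5, 0, 0, 0],
    [0, 0, 0.5, 0, 0, 0],
    [0.3, 0, 0.5, 0, 0, 0],
    [0.3, 0.3, 0.4, 0, 0, 0],
    [0.3, 0.3, 0, 0, 0, 0],
    [0, 0, 0, 0, 0, 0],
    [0, 0, 0, 0, 0, 0],
  ],
)

```text
time: 56.12
tcp_pos: [0.565, 0.3032, 0.4423]
orientation: [0.722, 0.692, -0.001, -0.0]
wrist_force: [-0.2, -1.7, 0.4]
width: 0.0359
```

```bash
python3 - <<'E'
from h import *
st(); c=cam('wrist','w26.png'); s=cam('side','s26.png'); rect('side','ice_pack',.115,s)
E
```

```text
t 56.12 tcp [0.565  0.3032 0.4423] jaw deg 87.58 zax [-0.001  -0.0009 -1.    ] w 0.0359 F [-0.2389 -1.7139  0.4201] q [-0.6976  0.3533  0.2086  1.4618 -0.0734  1.3356  1.0441]
side ice_pack 0.86 [367.0, 123.9, 400.8, 165.4] [0.3227 0.3057] [0.091 0.089] 85.0
```

View pics/w26.png

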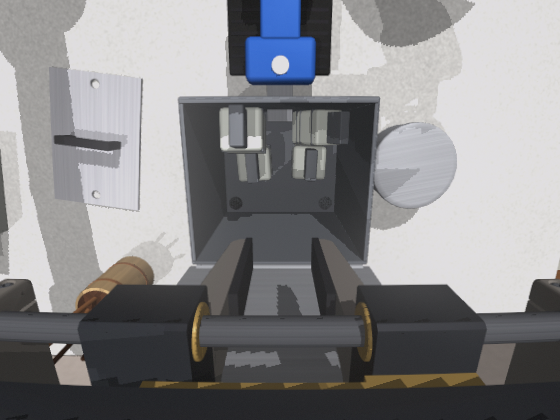

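```bash
python3 - <<'E'
from h import *
im=cv2.imread('pics/w26.png'); cv2.imwrite('pics/w26z.png',cv2.resize(im[80:220,170:390],None,fx=3.6,fy=3.6,interpolation=2))
s=cv2.imread('pics/s26.png'); cv2.imwrite('pics/s26z.png',cv2.resize(s[110:260,320:480],None,fx=3.8,fy=3.8,interpolation=2))
E
```

```text
(no output)
```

View pics/w26z.png

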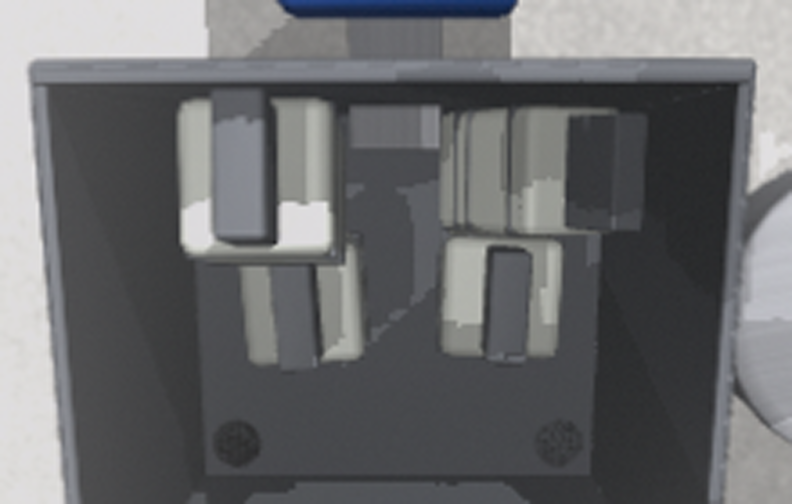

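View pics/s26z.png

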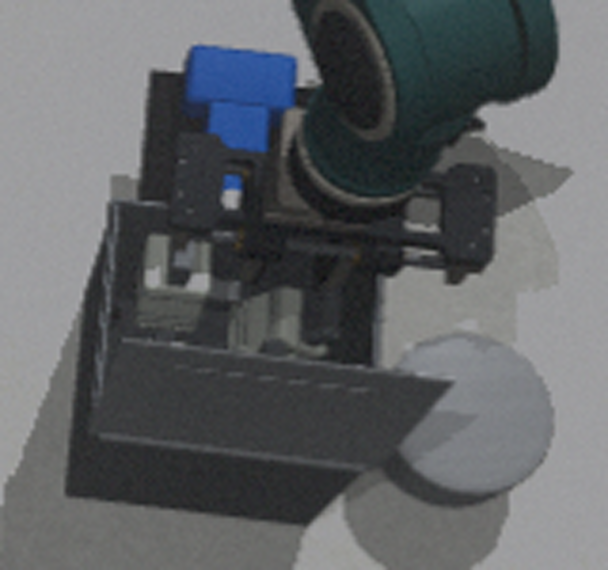

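```bash
python3 - <<'E'
from h import *
c=cam('wrist')
f=lambda l:np.array(l,float)/3.6+[170,80]
for z in (.14,.15,.16,.17,.18):
    p=px2w(c,f([(179,180),(335,180),(255,100),(255,258)]),z); print('4 body',z,p[1]-p[0],p[3]-p[2],p.mean(0))
for z in (.06,.07,.08):
    p=px2w(c,f([(440,295),(561,295),(500,238),(500,357)]),z); print('1 body',z,p[1]-p[0],p[3]-p[2],p.mean(0))
for z in (.17,.2,.21):
    p=px2w(c,f([(212,165),(268,165),(240,90),(240,242)]),z); print('4 fin',z,p[1]-p[0],p[3]-p[2],p.mean(0))
E
```

```text
4 body 0.14 [0.0025 0.0539 0.    ] [ 0.053 -0.004  0.   ] [0.4934 0.2548 0.14  ]
4 body 0.15 [0.0024 0.0525 0.    ] [ 0.0516 -0.0039  0.    ] [0.4933 0.2561 0.15  ]
4 body 0.16 [0.0024 0.0511 0.    ] [ 0.0503 -0.0038  0.    ] [0.4932 0.2574 0.16  ]
4 body 0.17 [0.0023 0.0497 0.    ] [ 0.0489 -0.0037  0.    ] [0.4931 0.2587 0.17  ]
4 body 0.18 [0.0022 0.0483 0.    ] [ 0.0475 -0.0036  0.    ] [0.4931 0.26   0.18  ]
1 body 0.06 [0.0022 0.0518 0.    ] [ 0.0509 -0.001   0.    ] [0.5471 0.3451 0.06  ]
1 body 0.07 [0.0021 0.0507 0.    ] [ 0.0498 -0.001   0.    ] [0.5459 0.3443 0.07  ]
1 body 0.08 [0.0021 0.0496 0.    ] [ 0.0487 -0.001   0.    ] [0.5447 0.3434 0.08  ]
4 fin 0.17 [0.0008 0.0178 0.    ] [ 0.0468 -0.0037  0.    ] [0.4886 0.254  0.17  ]
4 fin 0.2 [0.0008 0.0163 0.    ] [ 0.0428 -0.0034  0.    ] [0.4887 0.2583 0.2   ]
4 fin 0.21 [0.0007 0.0158 0.    ] [ 0.0415 -0.0033  0.    ] [0.4887 0.2598 0.21  ]
```

Request:
arm_command(
  series=[
    [-0.3, -0.2, 0, 0, 0, 0],
    [-0.4, -0.2, 0, 0, 0, 0],
    [-0.31, -0.2, -0.3, 0, 0, 0],
    [0, 0, -0.5, 0, 0, 0],
    [0, 0, -0.4, 0, 0, 0],
    [0, 0, 0, 0, 0, 0],
    [0, 0, 0, 0, 0, 0],
  ],
  fingers=34,
)

```text
time: 57.2
tcp_pos: [0.4901, 0.2589, 0.3542]
orientation: [0.722, 0.692, 0.001, 0.0]
wrist_force: [0.2, 0.2, 0.0]
width: 0.0337
```

```bash
python3 - <<'E'
from h import *
st(); c=cam('wrist','w27.png')
E
```

```text
t 57.2 tcp [0.4901 0.2589 0.3542] jaw deg 87.58 zax [ 0.0017  0.001  -1.    ] w 0.0337 F [0.1541 0.1764 0.0425] q [-0.7083  0.2514  0.194   1.7957 -0.054   1.0976  1.0329]
```

View pics/w27.png

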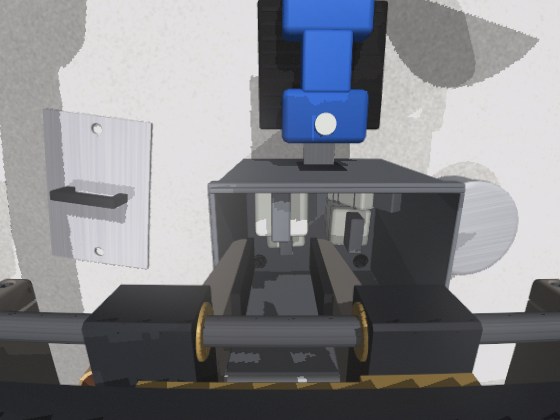

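Request:
arm_command(
  series=[
    [0, 0, -0.4, 0, 0, 0],
    [0, 0, -0.4, 0, 0, 0],
    [0, 0, -0.3, 0, 0, 0],
    [0, 0, -0.1, 0, 0, 0],
    [0, 0, 0, 0, 0, 0],
    [0, 0, 0, 0, 0, 0],
  ],
)

```text
time: 58.0
tcp_pos: [0.4903, 0.2591, 0.2641]
orientation: [0.722, 0.692, 0.001, 0.0]
wrist_force: [-0.3, 0.4, 0.8]
width: 0.0338
```

Request:
arm_command(
  series=[
    [0, 0, 0, 0, 0, 0],
    [0, 0, 0, 0, 0, 0],
    [0, 0, 0, 0, 0, 0],
    [0, 0, 0, 0, 0, 0],
  ],
  fingers=5,
)

```text
time: 58.5
tcp_pos: [0.4899, 0.2591, 0.2632]
orientation: [0.722, 0.692, 0.001, 0.0]
wrist_force: [-0.5, 0.0, 2.9]
width: 0.0151
```

```bash
python3 - <<'E'
from h import *
st(); c=cam('wrist','w28.png')
E
```

```text
t 58.5 tcp [0.4899 0.2591 0.2632] jaw deg 87.6 zax [ 0.0008  0.0008 -1.    ] w 0.0151 F [-0.5003  0.0445  2.8811] q [-0.6957  0.3506  0.1832  1.8885 -0.0798  0.9083  1.0546]
```

View pics/w28.png

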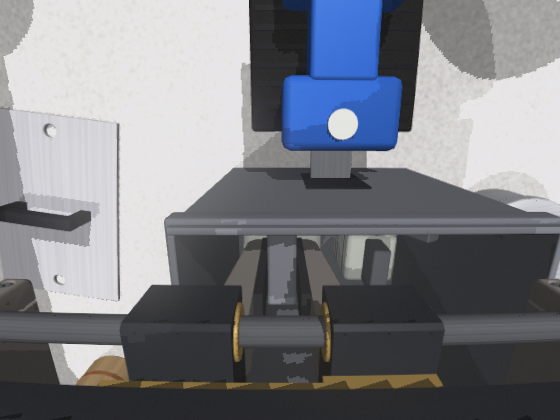

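Request:
arm_command(
  series=[
    [0, 0, 0.2, 0, 0, 0],
    [0, 0, 0.4, 0, 0, 0],
    [0, 0, 0.4, 0, 0, 0],
    [0.3, 0.2, 0, 0, 0, 0],
    [0.4, 0.2, 0, 0, 0, 0],
    [0.34, 0.17, 0, 0, 0, 0],
    [0, 0, 0, 0, 0, 0],
    [0, 0, 0, 0, 0, 0],
  ],
)

```text
time: 59.55
tcp_pos: [0.5669, 0.301, 0.3376]
orientation: [0.722, 0.692, -0.001, -0.0]
wrist_force: [-0.1, -0.6, -0.5]
width: 0.0156
```

```bash
python3 - <<'E'
from h import *
st(); c=cam('wrist','w29.png'); s=cam('side','s29.png'); cv2.imwrite('pics/s29z.png',cv2.resize(s['frame'][90:260,300:480],None,fx=3.4,fy=3.4,interpolation=2))
E
```

```text
t 59.55 tcp [0.5669 0.301  0.3376] jaw deg 87.58 zax [-0.0016 -0.0009 -1.    ] w 0.0156 F [-0.1396 -0.6286 -0.5402] q [-0.6872  0.4228  0.1996  1.5982 -0.09    1.1314  1.0624]
```

View pics/w29.png

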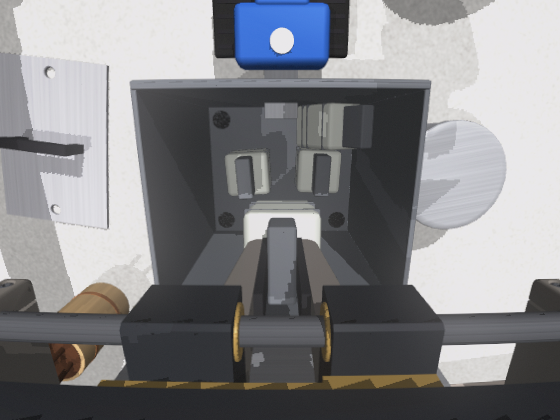

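View pics/s29z.png

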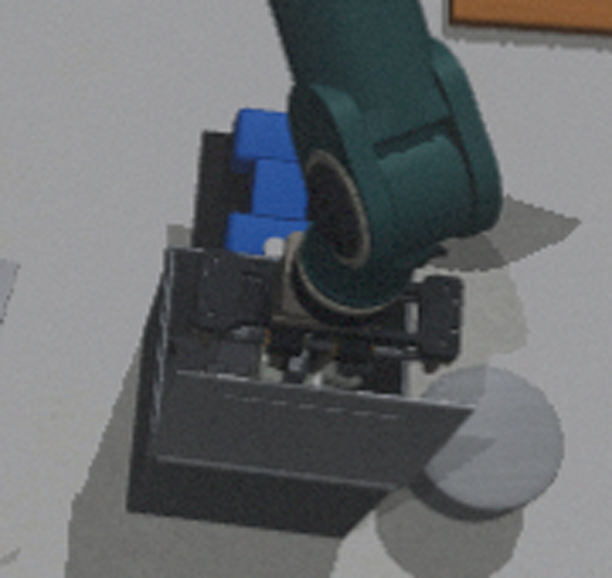

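Request:
arm_command(
  series=[
    [0.1, 0, -0.2, 0, 0, 0],
    [0, 0, -0.3, 0, 0, 0],
    [0, 0, -0.3, 0, 0, 0],
    [0, 0, -0.17, 0, 0, 0],
    [0, 0, 0, 0, 0, 0],
    [0, 0, 0, 0, 0, 0],
  ],
)

```text
time: 60.4
tcp_pos: [0.5756, 0.3016, 0.2658]
orientation: [0.722, 0.692, 0.001, 0.0]
wrist_force: [0.5, 0.1, -1.8]
width: 0.0157
```

Request:
arm_command(
  series=[
    [0, 0, 0, 0, 0, 0],
    [0, 0, 0, 0, 0, 0],
    [0, 0, 0, 0, 0, 0],
  ],
  fingers=34,
)

```text
time: 60.78
tcp_pos: [0.5753, 0.3016, 0.2656]
orientation: [0.722, 0.692, 0.001, 0.0]
wrist_force: [-0.5, 0.7, -1.0]
width: 0.0337
```

Request:
arm_command(
  series=[
    [0, 0, 0.3, 0, 0, 0],
    [0, 0, 0.5, 0, 0, 0],
    [0, 0, 0.5, 0, 0, 0],
    [0, 0, 0.6, 0, 0, 0],
    [0.2, 0, 0.6, 0, 0, 0],
    [0.2, 0, 0.3, 0, 0, 0],
    [0, 0, 0, 0, 0, 0],
  ],
)

```text
time: 61.65
tcp_pos: [0.6061, 0.3012, 0.4767]
orientation: [0.722, 0.692, 0.002, 0.001]
wrist_force: [0.3, -0.8, -0.7]
width: 0.0341
```

```bash
python3 - <<'E'
from h import *
st(); c=cam('wrist','w30.png'); s=cam('side','s30.png'); rect('side','ice_pack',.115,s)
cv2.imwrite('pics/w30z.png',cv2.resize(c['frame'][60:280,150:410],None,fx=2.7,fy=2.7,interpolation=2))
E
```

```text
t 61.65 tcp [0.6061 0.3012 0.4767] jaw deg 87.53 zax [ 0.0034  0.0014 -1.    ] w 0.0341 F [ 0.3014 -0.8458 -0.7284] q [-0.6629  0.408   0.2253  1.3123 -0.0894  1.4274  1.0847]
side ice_pack 0.9 [366.3, 121.6, 397.9, 159.1] [0.3388 0.3059] [0.091 0.121] 87.1
```

View pics/w30z.png

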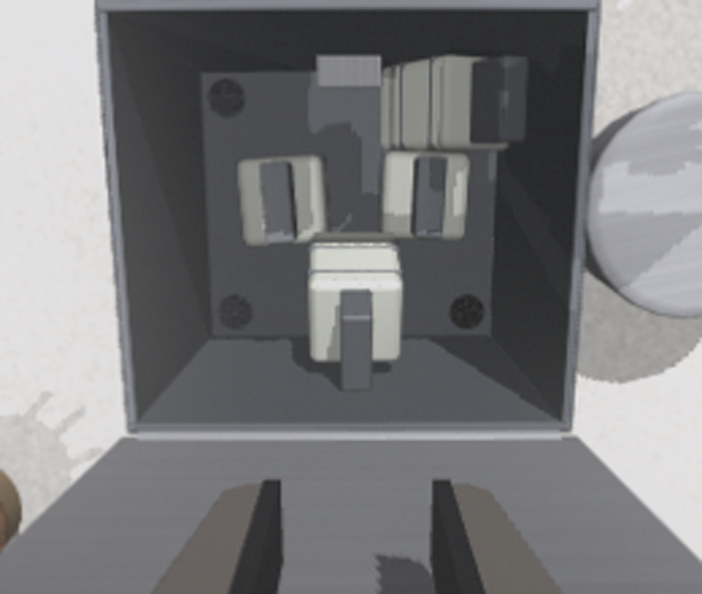

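Request:
arm_command(
  series=[
    [-0.4, 0, 0.2, 0, 0, 0],
    [-0.5, -0.2, 0, 0, 0, 0],
    [-0.4, -0.5, 0, 0, 0, -0.24],
    [-0.11, -0.6, 0, 0, 0, -0.24],
    [0, -0.6, 0, 0, 0, -0.24],
    [0, -0.6, 0, 0, 0, -0.24],
    [0, -0.6, -0.3, 0, 0, -0.24],
    [0, -0.6, -0.6, 0, 0, -0.24],
  ],
  fingers=60,
)

```text
time: 62.8
tcp_pos: [0.4989, 0.0237, 0.4228]
orientation: [0.98, 0.198, 0.001, -0.0]
wrist_force: [0.8, 0.7, 0.1]
width: 0.0598
```

Request:
arm_command(
  series=[
    [0, -0.4, -0.6, 0, 0, -0.24],
    [0, -0.18, -0.6, 0, 0, -0.24],
    [0, 0, -0.6, 0, 0, -0.24],
    [0, 0, -0.4, 0, 0, 0],
    [0, 0, 0, 0, 0, 0],
    [0, 0, 0, 0, 0, 0],
  ],
)

```text
time: 63.55
tcp_pos: [0.4995, -0.0186, 0.259]
orientation: [0.997, -0.079, 0.0, -0.0]
wrist_force: [0.2, -0.0, 0.2]
width: 0.0603
```

```bash
python3 - <<'E'
from h import *
st(); c=cam('wrist','w31.png'); rect('wrist','cover',.005,c)
E
```

```text
t 63.55 tcp [ 0.4995 -0.0186  0.259 ] jaw deg -9.07 zax [ 0.0006  0.0001 -1.    ] w 0.0603 F [ 0.2065 -0.0021  0.1626] q [-0.4753  0.2851  0.5261  2.0342 -0.1864  0.8673 -0.004 ]
wrist cover 0.91 [180.4, 120.5, 386.2, 255.4] [ 0.5004 -0.0182] [0.156 0.227] 79.4
```

View pics/w31.png

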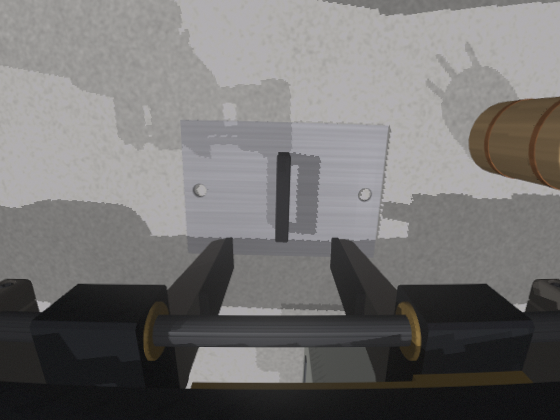

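Request:
arm_command(
  series=[
    [0.006, -0.013, -0.3, 0, 0, -0.035],
    [0, 0, -0.5, 0, 0, 0],
    [0, 0, -0.5, 0, 0, 0],
    [0, 0, -0.4, 0, 0, 0],
    [0, 0, -0.25, 0, 0, 0],
    [0, 0, -0.08, 0, 0, 0],
    [0, 0, 0, 0, 0, 0],
  ],
)

```text
time: 64.53
tcp_pos: [0.5004, -0.0196, 0.1068]
orientation: [0.996, -0.093, 0.001, -0.0]
wrist_force: [0.4, 0.2, 0.6]
width: 0.0599
```

```bash
python3 - <<'E'
from h import *
st()
E
```

```text
t 64.53 tcp [ 0.5004 -0.0196  0.1068] jaw deg -10.67 zax [ 0.0011  0.0002 -1.    ] w 0.0599 F [0.3738 0.1891 0.5866] q [-0.3491  0.5503  0.396   2.1085 -0.3952  0.552   0.1481]
```

Request:
arm_command(
  series=[
    [-0.005, 0, -0.016, 0, 0, 0],
    [0, 0, 0, 0, 0, 0],
  ],
)

```text
time: 64.78
tcp_pos: [0.4999, -0.0196, 0.1056]
orientation: [0.996, -0.093, 0.001, -0.0]
wrist_force: [-0.7, 0.4, 0.7]
width: 0.06
```

Request:
arm_command(
  series=[
    [0, 0, 0, 0, 0, 0],
    [0, 0, 0, 0, 0, 0],
    [0, 0, 0, 0, 0, 0],
    [0, 0, 0, 0, 0, 0],
    [0, 0, 0, 0, 0, 0],
  ],
  fingers=5,
  force=50,
)

```text
time: 65.4
tcp_pos: [0.4996, -0.0197, 0.1049]
orientation: [0.996, -0.093, 0.0, 0.0]
wrist_force: [0.4, -0.0, 0.3]
width: 0.0136
```

```bash
python3 - <<'E'
from h import *
st()
E
```

```text
t 65.4 tcp [ 0.4996 -0.0197  0.1049] jaw deg -10.67 zax [ 0.0002 -0.0002 -1.    ] w 0.0136 F [ 0.4498 -0.0068  0.3382] q [-0.3477  0.5533  0.3942  2.1102 -0.3971  0.5483  0.1499]
```

Request:
arm_command(
  series=[
    [0, 0, 0.2, 0, 0, 0],
    [0, 0, 0.4, 0, 0, 0],
    [0, 0, 0.5, 0, 0, 0],
    [0, 0, 0.6, 0, 0, 0],
    [0, 0, 0.6, 0, 0, 0],
    [0, 0, 0.5, 0, 0, 0],
    [0, -0.2, 0, 0, 0, 0],
    [0.1, -0.5, 0, 0, 0, 0],
  ],
)

```text
time: 66.4
tcp_pos: [0.506, -0.0716, 0.3143]
orientation: [0.996, -0.091, -0.001, -0.001]
wrist_force: [0.5, 0.3, -3.8]
width: 0.0136
```

Request:
arm_command(
  series=[
    [0.2, -0.6, 0, 0, 0, 0],
    [0.2, -0.6, 0, 0, 0, 0],
    [0.2, -0.6, 0, 0, 0, 0],
    [0.18, -0.6, 0, 0, 0, 0],
    [0, -0.56, 0, 0, 0, 0],
    [0, 0, 0, 0, 0, 0],
    [0, 0, 0, 0, 0, 0],
    [0, 0, 0, 0, 0, 0],
  ],
)

```text
time: 67.4
tcp_pos: [0.5655, -0.2928, 0.3142]
orientation: [0.996, -0.092, -0.001, -0.001]
wrist_force: [0.7, 0.0, -2.6]
width: 0.0135
```

```bash
python3 - <<'E'
from h import *
st(); c=cam('wrist','w32.png'); s=cam('side','s32.png'); rect('side','ice_pack',.115,s)
E
```

```text
t 67.4 tcp [ 0.5655 -0.2928  0.3142] jaw deg -10.58 zax [-0.0011  0.0012 -1.    ] w 0.0135 F [ 0.6695  0.0014 -2.6357] q [-0.038   0.4841  0.642   1.6585 -0.3174  1.107   0.5084]
side ice_pack 0.75 [365.9, 122.2, 396.6, 167.4] [0.3505 0.3055] [0.091 0.143] 87.3
```

View pics/w32.png

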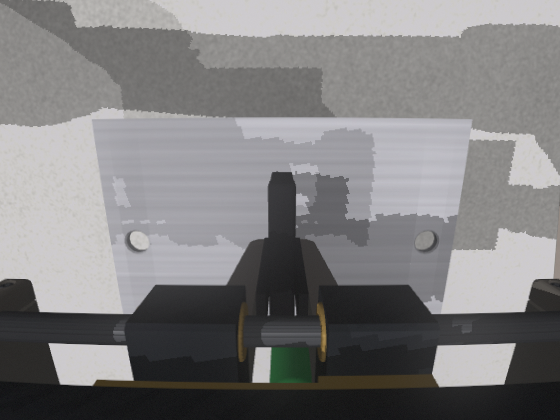

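Request:
arm_command(
  series=[
    [0, 0, -0.3, 0, 0, 0],
    [0, 0, -0.3, 0, 0, 0],
    [0, 0, -0.2, 0, 0, 0],
    [0, 0, -0.12, 0, 0, 0],
    [0, 0, 0, 0, 0, 0],
    [0, 0, 0, 0, 0, 0],
    [0, 0, 0, 0, 0, 0],
  ],
)

```text
time: 68.42
tcp_pos: [0.5658, -0.2944, 0.2466]
orientation: [0.996, -0.093, 0.001, 0.0]
wrist_force: [-0.3, -0.3, -2.6]
width: 0.0135
```

```bash
python3 - <<'E'
from h import *
st(); c=cam('wrist','w33.png')
cv2.imwrite('pics/w33z.png',cv2.resize(c['frame'][200:280,80:480],None,fx=2,fy=2,interpolation=2))
E
```

```text
t 68.42 tcp [ 0.5658 -0.2944  0.2466] jaw deg -10.67 zax [ 0.0012 -0.0005 -1.    ] w 0.0135 F [-0.3202 -0.2564 -2.6234] q [-0.009   0.5569  0.6073  1.7156 -0.3707  0.9848  0.549 ]
```

View pics/w33z.png

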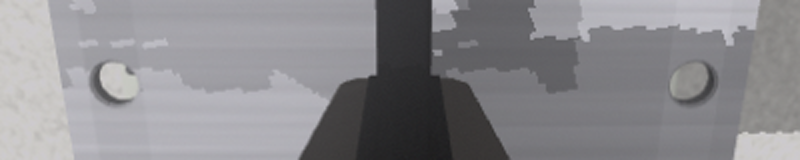

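Request:
arm_command(
  series=[
    [0, 0.003, -0.1, 0, 0, 0.001],
    [0, 0, -0.1, 0, 0, 0],
    [0, 0, -0.1, 0, 0, 0],
    [0, 0, 0, 0, 0, 0],
    [0, 0, 0, 0, 0, 0],
  ],
)

```text
time: 69.1
tcp_pos: [0.5655, -0.2941, 0.2234]
orientation: [0.996, -0.093, 0.0, 0.0]
wrist_force: [0.4, 0.6, -3.8]
width: 0.0132
```

```bash
python3 - <<'E'
from h import *
st(); c=cam('wrist','w34.png')
cv2.imwrite('pics/w34z.png',cv2.resize(c['frame'][200:280,80:480],None,fx=2,fy=2,interpolation=2))
E
```

```text
t 69.1 tcp [ 0.5655 -0.2941  0.2234] jaw deg -10.63 zax [-0.     -0.0002 -1.    ] w 0.0132 F [ 0.387   0.5902 -3.8495] q [ 0.0015  0.5843  0.5927  1.7314 -0.3895  0.9458  0.5635]
```

View pics/w34z.png

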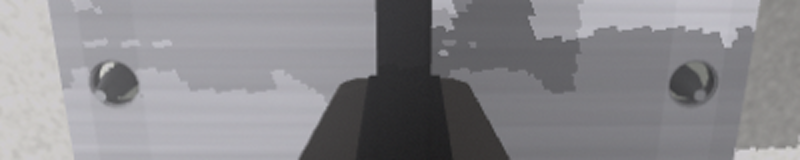

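Pins are in the holes. Lower to the rim.

Request:
arm_command(
  series=[
    [0, 0, -0.06, 0, 0, 0],
    [0, 0, -0.05, 0, 0, 0],
    [0, 0, -0.025, 0, 0, 0],
    [0, 0, 0, 0, 0, 0],
    [0, 0, 0, 0, 0, 0],
  ],
)

```text
time: 69.78
tcp_pos: [0.5655, -0.294, 0.2133]
orientation: [0.996, -0.093, 0.0, 0.0]
wrist_force: [1.0, -1.0, -3.4]
width: 0.0134
```

```bash
python3 - <<'E'
from h import *
st()
E
```

```text
t 69.78 tcp [ 0.5655 -0.294   0.2133] jaw deg -10.62 zax [ 0.0001 -0.0002 -1.    ] w 0.0134 F [ 0.9821 -1.0365 -3.3821] q [ 0.0065  0.5965  0.5859  1.7376 -0.3982  0.9284  0.57  ]
```

Request:
arm_command(
  series=[
    [0, 0, -0.015, 0, 0, 0],
    [0, 0, 0, 0, 0, 0],
    [0, 0, 0, 0, 0, 0],
  ],
)

```text
time: 70.15
tcp_pos: [0.5655, -0.2941, 0.2129]
orientation: [0.996, -0.093, 0.0, -0.0]
wrist_force: [-2.0, 2.0, 5.7]
width: 0.0135
```

```bash
python3 - <<'E'
from h import *
st()
E
```

```text
t 70.15 tcp [ 0.5655 -0.2941  0.2129] jaw deg -10.63 zax [ 0.0006  0.     -1.    ] w 0.0135 F [-1.9502  1.9891  5.7304] q [ 0.007   0.5969  0.5855  1.7378 -0.399   0.9276  0.5707]
```

Seated (contact at z 0.213, matching the original). Release and lift.

Request:
arm_command(
  series=[
    [0, 0, 0, 0, 0, 0],
    [0, 0, 0, 0, 0, 0],
    [0, 0, 0, 0, 0, 0],
    [0, 0, 0, 0, 0, 0],
    [0, 0, 0.1, 0, 0, 0],
    [0, 0, 0.4, 0, 0, 0],
    [0, 0, 0.5, 0, 0, 0],
    [0, 0, 0.6, 0, 0, 0],
  ],
  fingers=60,
)

```text
time: 71.15
tcp_pos: [0.5652, -0.2938, 0.3333]
orientation: [0.996, -0.093, -0.0, -0.0]
wrist_force: [0.0, 0.1, 0.2]
width: 0.0595
```

Request:
arm_command(
  series=[
    [0, 0, 0.4, 0, 0, 0],
    [0, 0, 0, 0, 0, 0],
    [0, 0, 0, 0, 0, 0],
  ],
)

```text
time: 71.53
tcp_pos: [0.5651, -0.2936, 0.3614]
orientation: [0.996, -0.093, -0.0, -0.0]
wrist_force: [-0.6, -0.1, -0.5]
width: 0.0601
```

```bash
python3 - <<'E'
from h import *
st(); c=cam('wrist','w35.png'); s=cam('side','s35.png'); rect('side','ice_pack',.115,s); rect('wrist','cover',.113,c)
cv2.imwrite('pics/w35z.png',cv2.resize(c['frame'][110:290,140:420],None,fx=2.8,fy=2.8,interpolation=2))
cv2.imwrite('pics/s35z.png',cv2.resize(s['frame'][60:320,60:500],None,fx=1.8,fy=1.8,interpolation=2))
E
```

```text
t 71.53 tcp [ 0.5651 -0.2936  0.3614] jaw deg -10.62 zax [-0.0009  0.0006 -1.    ] w 0.0601 F [-0.5541 -0.1095 -0.4985] q [-0.053   0.442   0.6637  1.6069 -0.2874  1.1935  0.4857]
side ice_pack 0.78 [364.3, 124.3, 401.0, 166.7] [0.3504 0.3053] [0.091 0.143] 87.7
wrist cover 0.83 [176.9, 119.0, 389.1, 256.8] [ 0.5659 -0.2921] [0.157 0.227] 79.8
```

View pics/w35z.png

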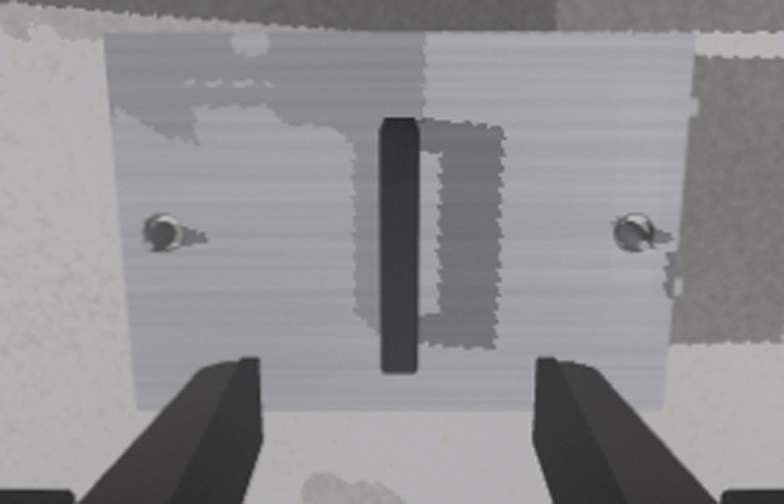

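View pics/s35z.png

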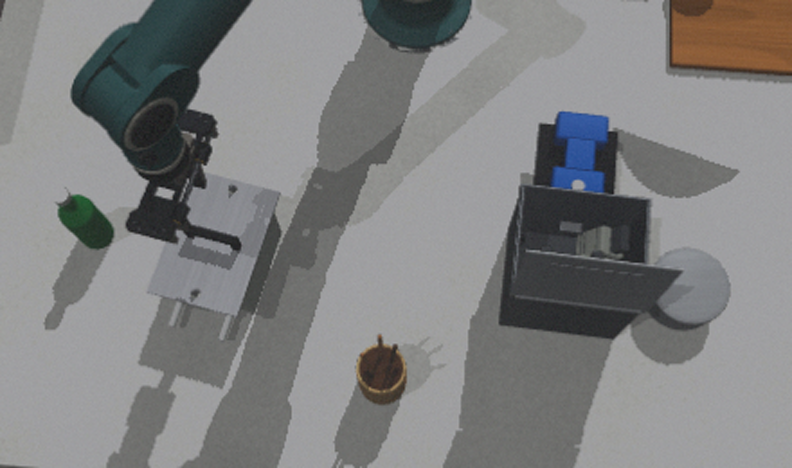

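Request:
arm_command(
  series=[
    [-0.2, 0.4, 0, 0, 0, 0.18],
    [-0.2, 0.6, 0, 0, 0, 0.18],
    [-0.2, 0.6, 0, 0, 0, 0.18],
    [-0.2, 0.6, 0, 0, 0, 0.18],
    [-0.2, 0.6, 0, 0, 0, 0.18],
    [-0.2, 0.6, 0, 0, 0, 0.18],
    [-0.2, 0.6, 0, 0, 0, 0.18],
    [-0.2, 0.6, 0, 0, 0, 0.18],
  ],
  fingers=75,
)

```text
time: 72.72
tcp_pos: [0.4447, 0.0524, 0.3618]
orientation: [0.889, 0.457, -0.0, -0.0]
wrist_force: [0.0, -0.3, -0.1]
width: 0.0749
```

Request:
arm_command(
  series=[
    [-0.2, 0.6, 0, 0, 0, 0.18],
    [-0.2, 0.6, 0, 0, 0, 0.18],
    [-0.2, 0.6, 0, 0, 0, 0.18],
    [-0.2, 0.6, 0, 0, 0, 0.18],
    [-0.2, 0.6, 0, 0, 0, 0.02],
    [-0.2, 0.44, 0, 0, 0, 0],
    [0, 0, 0, 0, 0, 0],
    [0, 0, 0, 0, 0, 0],
  ],
)

```text
time: 73.72
tcp_pos: [0.3558, 0.3082, 0.3617]
orientation: [0.723, 0.691, -0.001, 0.0]
wrist_force: [0.2, -0.1, -0.2]
width: 0.0751
```

```bash
python3 - <<'E'
from h import *
st(); c=cam('wrist','w36.png'); rect('wrist','ice_pack',.115,c)
E
```

```text
t 73.72 tcp [0.3558 0.3082 0.3617] jaw deg 87.43 zax [-0.0004 -0.0012 -1.    ] w 0.0751 F [ 0.2442 -0.1139 -0.206 ] q [-0.8147  0.0985  0.0317  1.9583 -0.0029  1.0859  0.7441]
wrist ice_pack 0.73 [241.3, 121.1, 324.5, 260.5] [0.3542 0.3086] [0.09  0.158] 87.5
```

View pics/w36.png

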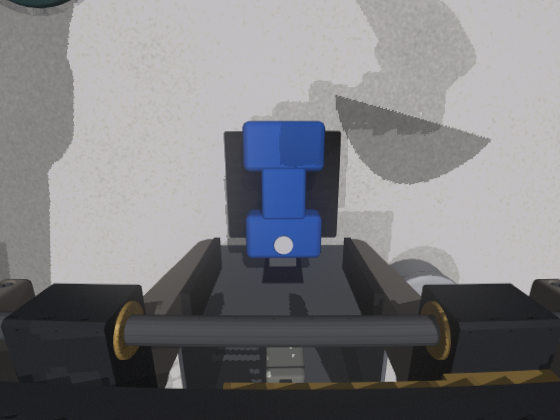

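Request:
arm_command(
  series=[
    [-0.02, 0.01, -0.3, 0, 0, 0],
    [0, 0, -0.5, 0, 0, 0],
    [0, 0, -0.5, 0, 0, 0],
    [0, 0, -0.5, 0, 0, 0],
    [0, 0, -0.4, 0, 0, 0],
    [0, 0, -0.2, 0, 0, 0],
    [0, 0, -0.07, 0, 0, 0],
    [0, 0, 0, 0, 0, 0],
  ],
)

```text
time: 74.82
tcp_pos: [0.3544, 0.3099, 0.1774]
orientation: [0.723, 0.691, 0.0, 0.0]
wrist_force: [-0.1, -0.2, 0.3]
width: 0.0748
```

Request:
arm_command(
  series=[
    [0, 0, 0, 0, 0, 0],
    [0, 0, 0, 0, 0, 0],
    [0, 0, 0, 0, 0, 0],
    [0, 0, 0, 0, 0, 0],
  ],
  fingers=30,
  force=40,
)

```text
time: 75.32
tcp_pos: [0.3542, 0.3099, 0.1774]
orientation: [0.723, 0.691, 0.0, 0.0]
wrist_force: [-0.8, -0.7, 4.8]
width: 0.05
```

```bash
python3 - <<'E'
from h import *
st()
E
```

```text
t 75.33 tcp [0.3542 0.3099 0.1774] jaw deg 87.47 zax [ 0.0006  0.0004 -1.    ] w 0.05 F [-0.8035 -0.7103  4.8163] q [-0.8104  0.3556  0.0239  2.132  -0.0135  0.6535  0.7494]
```

Request:
arm_command(
  series=[
    [0, 0, 0.1, 0, 0, 0],
    [0, 0, 0.2, 0, 0, 0],
    [0, 0, 0.2, 0, 0, 0],
    [0, 0, 0.3, 0, 0, 0],
    [0, 0, 0.3, 0, 0, 0],
    [0, 0, 0.3, 0, 0, 0],
    [0, 0, 0.3, 0, 0, 0],
    [0, 0, 0, 0, 0, 0],
  ],
)

```text
time: 76.32
tcp_pos: [0.3545, 0.3103, 0.3065]
orientation: [0.723, 0.691, 0.002, -0.0]
wrist_force: [0.1, 1.4, -7.5]
width: 0.0496
```

Request:
arm_command(
  series=[
    [0, -0.3, 0, 0, 0, 0],
    [0, -0.5, 0, 0, 0, 0],
    [0, -0.5, 0, 0, 0, 0],
    [0, -0.6, 0, 0, 0, 0],
    [0.2, -0.6, 0, 0, 0, 0],
    [0.3, -0.6, 0, 0, 0, 0],
    [0.3, -0.6, 0, 0, 0, 0],
    [0.3, -0.5, 0, 0, 0, 0],
  ],
)

```text
time: 77.32
tcp_pos: [0.4356, -0.0079, 0.3036]
orientation: [0.723, 0.691, -0.001, -0.001]
wrist_force: [0.6, 1.4, -7.0]
width: 0.0497
```

Request:
arm_command(
  series=[
    [0, 0, -0.4, 0, 0, 0],
    [0, 0, -0.6, 0, 0, 0],
    [0, 0, -0.6, 0, 0, 0],
    [0, 0, -0.5, 0, 0, 0],
    [0, 0, -0.3, 0, 0, 0],
    [0, 0, 0, 0, 0, 0],
    [0, 0, 0, 0, 0, 0],
  ],
)

```text
time: 78.2
tcp_pos: [0.4366, -0.0057, 0.1249]
orientation: [0.723, 0.691, 0.0, 0.0]
wrist_force: [0.7, 0.5, -7.4]
width: 0.0499
```

```bash
python3 - <<'E'
from h import *
st(); s=cam('side','s37.png')
cv2.imwrite('pics/s37z.png',cv2.resize(s['frame'][60:320,60:500],None,fx=1.8,fy=1.8,interpolation=2))
E
```

```text
t 78.2 tcp [ 0.4366 -0.0057  0.1249] jaw deg 87.44 zax [ 0.0006 -0.0001 -1.    ] w 0.0499 F [ 0.6582  0.5086 -7.3949] q [-0.3106  0.4238  0.29    2.2452 -0.2472  0.5006  1.699 ]
```

View pics/s37z.png

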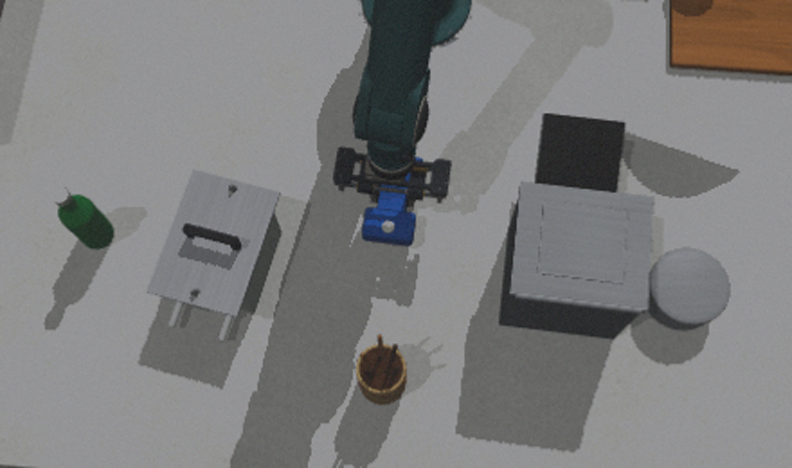

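Lid has shut and the lever is up. Lower the pack the last 26 mm to contact.

Request:
arm_command(
  series=[
    [0, 0, -0.15, 0, 0, 0],
    [0, 0, -0.12, 0, 0, 0],
    [0, 0, -0.06, 0, 0, 0],
    [0, 0, 0, 0, 0, 0],
    [0, 0, 0, 0, 0, 0],
  ],
)

```text
time: 78.88
tcp_pos: [0.4366, -0.0053, 0.0997]
orientation: [0.723, 0.691, 0.0, 0.0]
wrist_force: [-0.3, -0.1, -5.9]
width: 0.0498
```

```bash
python3 - <<'E'
from h import *
st()
E
```

```text
t 78.88 tcp [ 0.4366 -0.0053  0.0997] jaw deg 87.47 zax [ 0.0002 -0.     -1.    ] w 0.0498 F [-0.3259 -0.0732 -5.8501] q [-0.2836  0.4789  0.2583  2.2496 -0.2789  0.4416  1.7267]
```

Request:
arm_command(
  series=[
    [0, 0, -0.015, 0, 0, 0],
    [0, 0, -0.01, 0, 0, 0],
    [0, 0, 0, 0, 0, 0],
    [0, 0, 0, 0, 0, 0],
  ],
)

```text
time: 79.38
tcp_pos: [0.4367, -0.0052, 0.0985]
orientation: [0.723, 0.691, 0.0, 0.0]
wrist_force: [-2.6, -0.7, 5.5]
width: 0.0493
```

```bash
python3 - <<'E'
from h import *
st()
E
```

```text
t 79.38 tcp [ 0.4367 -0.0052  0.0985] jaw deg 87.48 zax [ 0.0007  0.0005 -1.    ] w 0.0493 F [-2.5736 -0.698   5.5334] q [-0.2815  0.4814  0.256   2.2497 -0.2809  0.4384  1.7287]
```

Contact. Release, lift clear.

Request:
arm_command(
  series=[
    [0, 0, 0, 0, 0, 0],
    [0, 0, 0, 0, 0, 0],
    [0, 0, 0, 0, 0, 0],
    [0, 0, 0, 0, 0, 0],
    [0, 0, 0.1, 0, 0, 0],
    [0, 0, 0.4, 0, 0, 0],
    [0, 0, 0.6, 0, 0, 0],
    [0, 0, 0.6, 0, 0, 0],
  ],
  fingers=80,
)

```text
time: 80.38
tcp_pos: [0.4362, -0.0053, 0.2269]
orientation: [0.723, 0.691, -0.0, 0.0]
wrist_force: [1.6, 0.5, -0.2]
width: 0.0801
```

Request:
arm_command(
  series=[
    [0, 0, 0.6, 0, 0, 0],
    [0, 0, 0.6, 0, 0, 0],
    [0, 0, 0.5, 0, 0, 0],
    [0, 0, 0, 0, 0, 0],
    [0, 0, 0, 0, 0, 0],
  ],
)

```text
time: 81.0
tcp_pos: [0.4359, -0.0052, 0.3523]
orientation: [0.723, 0.691, -0.0, -0.0]
wrist_force: [-0.8, 0.1, 0.2]
width: 0.0799
```

```bash
python3 - <<'E'
from h import *
st(); w=cam('wrist','w38.png'); rect('wrist','ice_pack',.036,w)
s=cam('side','s38.png'); t=cam('top','t38.png')
cv2.imwrite('pics/s38z.png',cv2.resize(s['frame'][60:320,60:500],None,fx=1.8,fy=1.8,interpolation=2))
cv2.imwrite('pics/t38z.png',cv2.resize(t['frame'][120:300,90:450],None,fx=2.2,fy=2.2,interpolation=2))
rect('side','ice_pack',.036,s);rect('side','cover',.113,s);rect('top','cover',.113,t);rect('side','lid',.214,s)
for k,z in (('lunch_container',.035),('chopstick_holder',.1),('sauce_bottle',.1)): rect('top',k,z,t); rect('side',k,z,s)
E
```

```text
t 81.0 tcp [ 0.4359 -0.0052  0.3523] jaw deg 87.48 zax [-0.0007  0.0002 -1.    ] w 0.0799 F [-0.7881  0.1066  0.1594] q [-0.4557  0.0261  0.4033  2.0611 -0.012   1.0572  1.4801]
wrist ice_pack 0.81 [247.5, 124.6, 313.8, 240.9] [ 0.4375 -0.0059] [0.09  0.159] 86.9
side ice_pack 0.87 [262.8, 149.9, 295.0, 198.7] [ 0.4438 -0.0051] [0.092 0.166] 87.6
side cover 0.79 [141.1, 152.4, 214.6, 236.1] [ 0.5658 -0.2926] [0.158 0.229] 79.0
top cover 0.8 [329.9, 179.1, 385.6, 251.0] [ 0.5679 -0.29  ] [0.163 0.234] 78.8
side lid 0.97 [345.4, 159.9, 423.6, 230.6] [0.5523 0.2988] [0.209 0.182] 86.9
top lunch_container 0.33 [328.3, 180.1, 381.0, 246.8] [ 0.575  -0.3054] [0.165 0.238] 79.3
side lunch_container 0.71 [418.7, 199.2, 464.2, 241.2] [0.5566 0.5087] [0.129 0.149] 48.3
side chopstick_holder 0.61 [260.4, 251.0, 288.1, 284.6] [0.7596 0.0059] [0.099 0.075] 5.1
top sauce_bottle 0.7 [402.7, 215.6, 429.4, 232.2] [ 0.5338 -0.5195] [0.058 0.099] 19.0
side sauce_bottle 0.79 [91.2, 162.9, 124.1, 198.8] [ 0.5402 -0.5268] [0.138 0.056] 52.9
```

View pics/s38z.png

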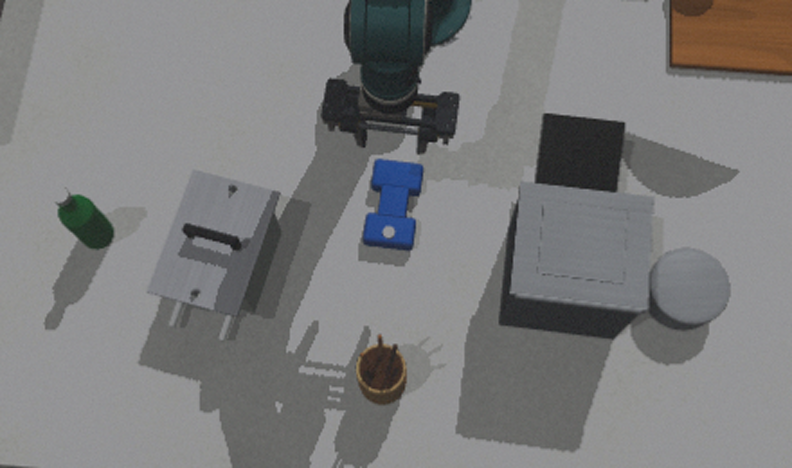

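View pics/w38.png

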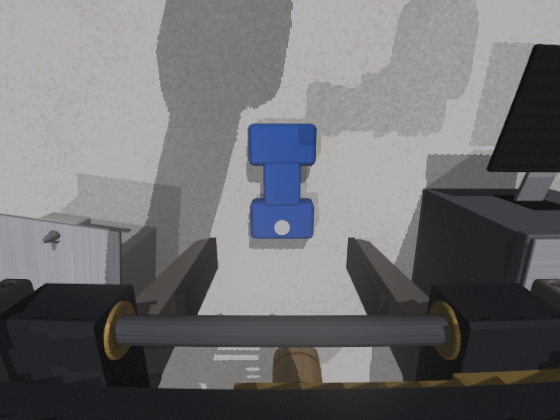

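View pics/t38z.png

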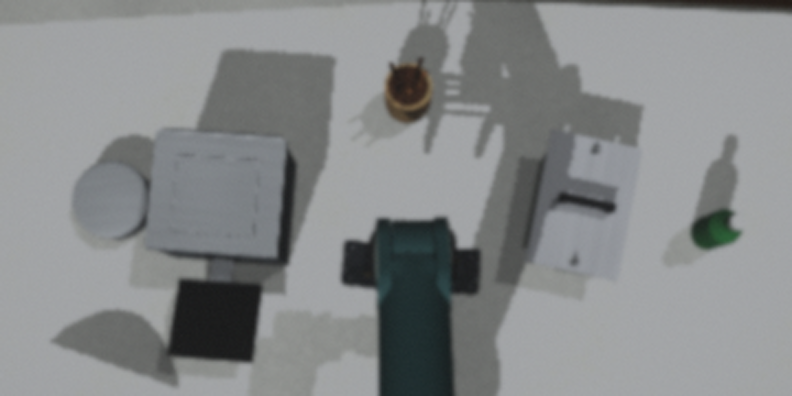

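```bash
python3 -c "
from cell import *
print(close_job())"
```

```text
the job is handed in; nothing more can be done
None
```

The job is done and handed in at about 81 s of the 210 s allowed. All four spent cartridges are in the bin, and the cover is back on its pins. The lid is shut, and the ice pack lies flat on the bench.

**What I did**
- I laid the ice pack on the lever and the lid stayed up by itself. I then lifted the cover off onto the bench.
- I put all four cartridges into the bin. The fourth came to rest standing on another with its top about 12 mm below the rim, so I picked it up again and set it lower.
- I put the cover back on its pins, then moved the ice pack from the lever to the bench at about (0.44, -0.01), and the lid fell shut.

**Last checks**
- **Cover:** both pins show through the holes. It touched down at the same height as when I first gripped it (0.213 m at the tool), and its measured pose matches the start to about 2 mm.
- **Lid and lever:** the side view shows the lid flat on the rim and the lever up.
- **Lunch container, sauce bottle and chopstick holder:** where the networks found them, they are within a few millimetres of their starting places.
- **Robot:** it was touching nothing at hand-in.

**Checks that disagreed or fell short**
- The top camera's network picked the filter cover as the lunch container, with low confidence, and found no chopstick holder. For those two I relied on the side view and the pictures.
- A few ice-pack readings were off while the arm was partly in the way. The clear pictures showed it had not moved.

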